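Seat a dimmer board with its ejector levers

ROBOT

A 6-joint arm with a two-finger parallel gripper is mounted at the origin on a cart in front of the work surface, level with it; the furniture and walls round the work are solid. World frame = base frame: x ahead of the robot, y to its left, z up, the work surface at z = 0. Lengths are in mm, angles in rad, forces in N, time in s.
With the tool pointing down it reaches from about 275 to 1000 mm from the base axis. Payload 8.4 kg.
Tool frame: the origin (TCP) lies midway between the tips of the shut fingers; the grasp point (between the pads) lies 19 mm behind it; z points along the fingers, y is the line along which they close (so a half turn about z gives the same grasp; the last joint's range is limited). The gripper opens to 85 mm and grips with 20 to 120 N. Pads are 22 mm wide; open, the fingers measure 114 mm over their backs; the gripper's body (76 mm by 85 mm) begins 54 mm behind the grasp point. The pads swing forward as they close: fully open they stand 13 mm farther back than shut.
Start: joints at [-1.218, 0.353, 1.633, -0, 1.155, -0.002], TCP at [217.125, -586.075, 231.281] pointing down, gripper open.
Joint ranges: [-2.63, 2.63], [-0.92, 2.1], [0.06, 2.66], [-1.3, 4.44], [0, 2.69], [-3.02, 3.02]. Speed limits (rad/s): [2.22, 2.22, 2.79, 3.14, 3.14, 3.14].

INTERFACE

Orientations are given as [roll, pitch, yaw] about the fixed x, y, z axes, in that order (R = Rz(yaw) Ry(pitch) Rx(roll)).
In Python, from rig import r gives the robot as it stands.
- The arm moves only by the tool servo_tool, never from a script. Its argument "deltas" is a list of rows, each an object of numbers: "x", "y", "z": the shift along the world's x, y, z in mm; "rx", "ry", "rz": the turn, a rotation vector about the world's x, y, z in rad; "gripper": the gripper's target within -1 to 1 (fully open at 1, half-way at 0, shut at -1). A call has 1 to 10 rows; each row is the pose to reach, as a shift and turn from the pose commanded when the call began; what a row does not reach only later rows make up. A row lasts 1/10 s, in which the tool goes at most 50 mm and 8.59 degrees, less where a joint would pass 70% of its speed; a pose out of reach is approached as far as the arm can. A call with a gripper value outside its range is refused whole. The fingers move at their own pace and stop on an object; "newtons" is the grip in N (left out, the last holds). Time passes only in rows, so rows that repeat a pose let the fingers close. It gives the time, the measured TCP pose, the force, the opening and the grip force at its end, in the units of the state.
- r.sense(): the state, without advancing time (a new reading comes with each control period).
- r.grab_frame(name): name is "scene" or "top" or "wrist"; returns the picture (400x640x3 uint8, blue, green, red); there is no depth.
- r.camera_params(name): a dict with "mtx" (3x3 intrinsics, pixels), "eye" and "orientation" of the camera in the world. Camera axes: x right, y down, z forward; pixel columns grow to the right and rows downward; lengths in mm; the calibration is good to about 2 mm. A picture is of the moment at which its call begins: read the wrist's pose just before it. camera_params takes no time and is no camera call; for the wrist camera it gives the pose at the moment of the call.
- r.sign_off(): hands the job in; it is judged then, once.
Trained networks look in the newest picture that a camera, given by its name, has taken for a name from the list of things; names that differ only in an ending like _2 or _b are one class to them, and where a whole thing is asked for, a point or a joint stands for the part that bears it (a point fixed in the world has none). Each returns a list of dicts, best first, with "conf" (0 to 1); they miss things now and then, are a little off and sometimes report something else, mostly with a low value. They report only what shows in the picture. A call takes as long as a camera call. They do not tell look-alikes from the thing itself.
- r.recognise(name, camera): "box" ([left, top, width, height] in pixels, round what is visible of it).
The state is a dict: "clock": time; "qpos": joint angles; "qvel": joint speeds; "joint_efforts": joint torques, N m; "eef_pos": TCP position; "tcp_rot": TCP orientation; "contact_force": force on the tool from outside, world axes, zero at the start; "wrist_torque": the same for the moment, N m; "opening": opening from 0.0 (shut) to 1.0 (fully open); "grasp_force": force on a finger pad.
Only numpy, scipy, OpenCV 4.12 (cv2) and the standard library are available. Lean on these libraries where they do the work, as an engineer would, in place of code of your own. Each camera call takes 0.05 s, during which the arm holds its last target. There are 200 camera calls.

TASK

Take the dimmer board out of the wooden stand by its black handle, stand it in the connector of the grey rack between the open orange levers, either way round, and let go of it. Then seat it with the levers alone, not by pressing on or holding the board: swing them inward a little at a time, by turns, so that the board goes down level, until you feel both ends bottom in the connector; push gently, a lever must never get more than 25 N, and leave the other things on the bench alone.

Things in the scene. Friction and masses are not known exactly. Their poses are not given: they have to be found in the camera images.
- board: The dimmer board: upright aluminium card 140 mm long (its y), 6 mm thick (its x), 76 mm high, parts standing out 16 mm on its -x side, black handle on top (100 mm overall). Loose, about 0.2 kg. Origin at the middle of its rounded lower edge, z up. At each end an 8 mm steel pin along x, 82 mm from the middle, 38 mm above the lower edge.
- board_grip (a point): Centre of the board's black handle, 88 mm above the board's lower edge; the handle is 13 mm thick (board x), 60 mm long (board y) and 24 mm high. Axes as the board's.
- stand: Light wooden stand, 70 x 150 mm, 30 mm high, fixed to the bench, origin at the centre of its underside. The board stands in its slot (9 mm wide, along the stand's y axis, its floor 8 mm above the bench, 22 mm deep, open at both ends).
- rack: Grey base plate 76 x 236 mm, 10 mm thick, fixed to the bench, with a black connector housing along its y axis in the middle and a lever bracket at each end. Origin at the centre of its underside, z up.
- slot (a point): Middle of the connector slot's mouth, 50 mm above the bench, axes as the rack's. The slot, along y, is 8.5 x 144 mm with flared lips. A lowered board rests on sprung contacts, its lower edge about 27 mm above the bench. Home is 9 to 13 mm lower: the seat is out of sight, its height differs from start to start (lower edge at 14 to 18 mm) and must be felt.
- lever_left (a joint): Orange ejector lever at the rack's left (+ y) end, hinged along rack x. Rad, growing as its knob swings outward; the 75 mm arm leans (value - 0.50) outward of vertical. Stays where left. Starts open, 1.05 to 1.20. Swung in, its hook meets the board's pin near 0.55, then drives it down about 24 mm per rad, against 3 to 12 N at the knob. Home is a hard stop, anywhere from -0.1 to 0.2.
- lever_right (a joint): Orange ejector lever at the rack's right (- y) end, hinged along rack x. Rad, growing as its knob swings outward; the 75 mm arm leans (value - 0.50) outward of vertical. Stays where left. Starts open, 1.05 to 1.20. Swung in, its hook meets the board's pin near 0.55, then drives it down about 24 mm per rad, against 3 to 12 N at the knob. Home is a hard stop, anywhere from -0.1 to 0.2.
- lever_left_tip (a point): Centre of the 16 mm ball knob at the end of the left lever, 75 mm from its hinge.
- lever_right_tip (a point): Centre of the 16 mm ball knob at the end of the right lever, 75 mm from its hinge.
- lever_left_hinge (a point): Point on the left lever's hinge axis, fixed to the rack 106 mm to the +y side of its middle and 59 mm above the bench; axes as the rack's.
- lever_right_hinge (a point): Point on the right lever's hinge axis, fixed to the rack 106 mm to the -y side of its middle and 59 mm above the bench; axes as the rack's.
- finial: Bystander: dark turned wooden finial, 34 mm wide, 62 mm high; origin at its underside.
- tape_measure: Bystander: yellow tape measure, 64 x 71 x 35 mm; origin at its underside.
- elec_tape: Bystander: black roll of tape, 60 mm across, 20 mm high; origin at its underside.
- lamp_holder: Bystander: cream and brass lamp holder, 37 mm wide, 47 mm high; origin at its underside.
There are look-alikes about, which are no part of the job. Several things have the shape of the rack; the one meant has the colours described above.

How it is judged (in metres and radians):
On the way, in this order (a step that is already met when the one before it is completed fails the run):
1. the board stands in the connector between the open levers, not yet home, let go (x of board in the frame of rack between -0.005 and 0.005 m and y of board in the frame of rack between -0.007 and 0.007 m and z of board in the frame of rack below 0.036 m and z of each of seat_c0, seat_c1 in the frame of board below -0.007 m and value of joint each of lever_left, lever_right above 0.7 rad and contact force between the fingers and board below 0.1 N), for 0.2 s.
2. both levers are swung in and the board is home at both ends (z of each of seat_c0, seat_c1 in the frame of board above -0.005 m and value of joint each of lever_left, lever_right below 0.35 rad), for 0.1 s.
At the end, for the whole second after the job is handed in: The board stands upright (within 0.1 rad) in the rack's connector, within 5 mm (across) and 7 mm (along) of its middle, down on the seat to within 1.7 mm at both ends, both levers swung in (value under 0.35), everything let go and at rest (x of board in the frame of rack between -0.005 and 0.005 m and y of board in the frame of rack between -0.007 and 0.007 m and z of each of seat_c0, seat_c1 in the frame of board above -0.0047 m and value of joint each of lever_left, lever_right below 0.35 rad and angle between board's own z axis and vertical below 0.1 rad and linear speed of board below 0.01 m/s); the robot touches nothing.
It fails at once if a lever is pushed with more than 25 N (contact force between any of the fingers, the arm and lever_left above 25 N or contact force between any of the fingers, the arm and lever_right above 25 N).
It fails at once if the board, standing in the connector, is pressed or held while a lever is swung in (under 0.6) (contact force between any of the fingers, the arm and board above 2 N and z of board in the frame of rack below 0.045 m and horizontal distance between board and rack below 0.03 m and value of joint any of lever_left, lever_right below 0.6 rad).
It fails at once if the board cocks, one end lower than the other, by more than 0.07 rad (4 degrees) while it is being levered in ((angle between board's own y axis and vertical above 1.6408 rad or angle between board's own y axis and vertical below 1.5008 rad) and horizontal distance between board and rack below 0.03 m and value of joint any of lever_left, lever_right below 0.6 rad).
It fails at once if a bystander is moved by more than 20 mm (distance of any of finial, tape_measure, elec_tape, lamp_holder from where it was at the start of the episode above 0.02 m).
It also fails if it takes over 72 s, if anything falls off the work surface, if the arm or the gripper's body presses on something with over 40 N, if the wrist force passes 120 N, or if a joint passes its speed limit or range.

## Working session

There is one attempt and no reset: what is moved stays moved. The work goes in short steps, Python scripts to look and compute and a tool call to move; the robot and the scene stay as the last step left them, time stands still between calls to the robot, and variables do not carry over. Pictures are saved under pics/ and viewed, at most 10 in all, crops included, and the job is handed in when it is done.

Besides the shell and the picture viewer there is one more tool, called after "Emit:" by a JSON object that holds its "name" and its "arguments", one argument or row to a line. servo_tool: Moves the arm, as the interface text tells. Its arguments: {"type":"object","properties":{"deltas":{"type":"array","items":{"type":"object","properties":{"x":{"type":"number"},"y":{"type":"number"},"z":{"type":"number"},"rx":{"type":"number"},"ry":{"type":"number"},"rz":{"type":"number"},"gripper":{"type":"number"}}}},"newtons":{"type":"number"}},"required":["deltas"]}

```bash
ls; mkdir -p pics; python3 - <<'E'
from rig import r
import cv2
s=r.sense();print(s)
for c in("scene","top"):
    cv2.imwrite(f"pics/{c}0.png",r.grab_frame(c))
    p=r.camera_params(c);print(c,p)
    for n in("board","stand","rack","board_grip","lever_left_tip"):
        print(n,[(d["box"],round(d["conf"],2)) for d in r.recognise(n,c)][:5])
E
```

```text
pics
{'clock': 0.0, 'qpos': array([-1.21838640e+00,  3.53676329e-01,  1.63414548e+00,  7.88898548e-06,
        1.15518991e+00, -2.39974713e-03]), 'qvel': array([ 7.43456407e-05,  1.46578632e-03,  6.08757508e-04, -1.07598253e-03,
       -4.04139625e-04,  8.48878951e-04]), 'joint_efforts': array([-1.56896469e-03, -6.05253053e+01, -3.42063081e+01, -1.67564081e-04,
        9.37186182e-03, -5.35036463e-06]), 'eef_pos': array([ 216.96878743, -585.61777009,  230.53922242]), 'tcp_rot': array([-3.14017360e+00, -1.06182769e-05,  3.54806478e-01]), 'contact_force': array([-0.28809861,  0.26110867,  0.05143421]), 'wrist_torque': array([-0.00664651, -0.0143391 ,  0.02857401]), 'grasp_force': 0.0, 'opening': 1.0025559992951862}
scene {'mtx': array([[423.8859454 ,   0.        , 317.9352079 ],
       [  0.        , 423.8859454 , 202.56151507],
       [  0.        ,   0.        ,   1.        ]]), 'eye': array([-202.37557613,  595.5439297 , 1251.8909657 ]), 'orientation': array([-2.46916937, -0.01871964, -2.29456054])}
board [([304.0, 181.6, 32.4, 26.0], 0.53)]
stand [([300.6, 188.7, 34.4, 31.7], 0.85), ([282.1, 190.0, 8.4, 20.4], 0.59)]
rack [([354.8, 179.3, 17.8, 33.2], 0.78), ([224.2, 190.0, 65.0, 71.1], 0.59)]
board_grip [([304.0, 181.1, 32.5, 28.6], 0.54)]
lever_left_tip [([219.9, 236.0, 19.8, 7.8], 0.6), ([306.2, 181.6, 29.4, 28.5], 0.39)]
top {'mtx': array([[404.45377115,   0.        , 325.7675504 ],
       [  0.        , 404.45377115, 202.50411963],
       [  0.        ,   0.        ,   1.        ]]), 'eye': array([ 137.65625197,  -14.17374855, 1577.49230465]), 'orientation': array([-2.92904573e+00,  1.88608441e-03, -1.58686612e+00])}
board [([321.3, 185.7, 38.6, 7.2], 0.47)]
stand [([322.9, 179.0, 38.6, 24.3], 0.69)]
rack [([366.2, 206.5, 68.0, 28.6], 0.82), ([232.0, 172.2, 85.3, 29.3], 0.7)]
board_grip [([317.9, 185.7, 42.0, 10.4], 0.67)]
lever_left_tip [([373.3, 209.9, 14.7, 6.7], 0.53), ([231.9, 181.8, 21.6, 4.4], 0.52)]
```

```bash
python3 - <<'E'
import cv2,numpy as np
a=cv2.imread("pics/scene0.png")[150:280,190:400];b=cv2.imread("pics/top0.png")[150:260,210:450]
a=cv2.resize(a,None,fx=2.85,fy=2.85,interpolation=2)[:,:600];b=cv2.resize(b,None,fx=3.33,fy=3.33,interpolation=2)
cv2.imwrite("pics/b.png",b);cv2.imwrite("pics/a.png",a)
E
```

```text
(no output)
```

View pics/b.png

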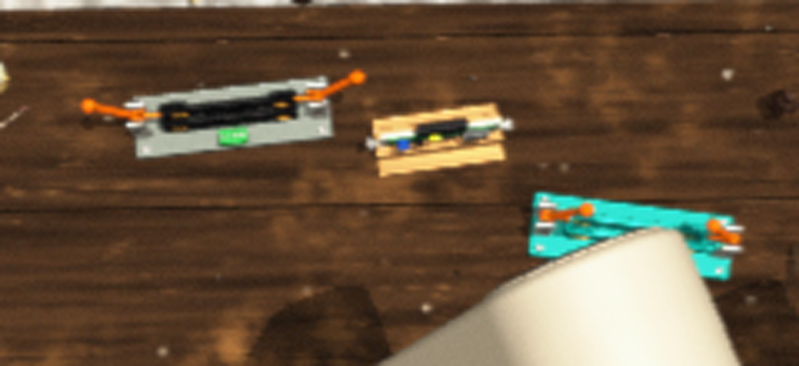

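View pics/a.png

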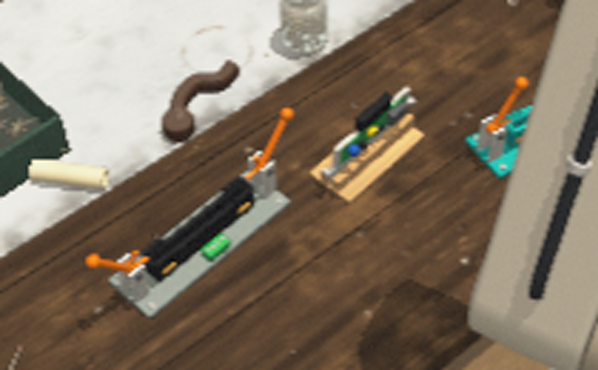

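The top crop shows the grey rack at crop (232,117), its black connector and open orange levers, knobs at (88,106) and (357,77). A teal look-alike is at (632,235) and I'm ruling it out. The wooden stand with the board is at (440,140), handle at (442,129). The scene crop agrees: grey rack (200,235), board (370,130), teal rack (500,145).

```bash
cat > h.py <<'E'
from rig import r
import numpy as np, cv2
from scipy.spatial.transform import Rotation as R
def hit(p,uv,z):
    """world point(s) on plane z seen at pixel(s) uv"""
    uv=np.atleast_2d(uv).astype(float)
    d=np.c_[uv,np.ones(len(uv))]@np.linalg.inv(p["mtx"]).T@R.from_euler("xyz",p["orientation"]).as_matrix().T
    return p["eye"]+d*((z-p["eye"][2])/d[:,2])[:,None]
def proj(p,X):
    c=(np.atleast_2d(X)-p["eye"])@R.from_euler("xyz",p["orientation"]).as_matrix()
    c=c@p["mtx"].T; return c[:,:2]/c[:,2:]
E
python3 - <<'E'
from h import *
np.set_printoptions(precision=1,suppress=True)
p=r.camera_params("top")
f=lambda L,z:hit(p,np.array(L)/3.33+[210,150],z)[:,:2]
def ang(d):return np.arctan2(d[1],d[0])
c=f([(135,97),(327,78),(332,135),(138,157)],10);print("rack",c,c.mean(0),c[1]-c[0],c[2]-c[3])
c=f([(373,118),(498,103),(505,158),(380,177)],30);print("stand",c,c.mean(0),c[1]-c[0],c[2]-c[3])
c=f([(372,144),(508,124)],46);print("pins",c,c.mean(0),c[1]-c[0])
print("grip",f([(442,129)],100))
p=r.camera_params("scene")
f=lambda L,z:hit(p,np.array(L)/2.85+[190,150],z)[:,:2]
c=f([(415,98),(328,175)],46);print("pins",c,c.mean(0),c[1]-c[0])
print("grip",f([(374,107)],100), "rackcorners",f([(150,315),(291,202)],10))
E
```

```text
rack [[576.9 283.9]
 [596.9  52.2]
 [525.8  46.7]
 [502.6 278.6]] [550.6 165.3] [  20.  -231.7] [  23.2 -231.9]
stand [[ 540.8   -2.9]
 [ 556.8 -151.8]
 [ 489.6 -157.7]
 [ 469.1  -10.1]] [514.1 -80.6] [  15.9 -148.9] [  20.5 -147.6]
pins [[ 505.3   -1.4]
 [ 526.8 -161.2]] [516.  -81.3] [  21.5 -159.8]
grip [[508.5 -81.2]]
pins [[ 524.5 -165.9]
 [ 501.9    4.3]] [513.2 -80.8] [-22.6 170.2]
grip [[514.5 -82.5]] rackcorners [[501.5 280.7]
 [520.7  50.2]]
```

Emit:
{"name": "servo_tool", "arguments": {
  "deltas": [
    {"x":25,"y":42,"z":5,"rz":0.12},
    {"x":50,"y":84,"z":10,"rz":0.24},
    {"x":75,"y":126,"z":15,"rz":0.36},
    {"x":100,"y":168,"z":20,"rz":0.48},
    {"x":125,"y":210,"z":25,"rz":0.6},
    {"x":150,"y":253,"z":30,"rz":0.72},
    {"x":175,"y":295,"z":30,"rz":0.84},
    {"x":200,"y":337,"z":30,"rz":0.96},
    {"x":225,"y":379,"z":30,"rz":1.08},
    {"x":250,"y":421,"z":30,"rz":1.2}
  ]
}}

```text
invalid input
```

Emit:
{"name": "servo_tool", "arguments": {
  "deltas": [
    {"x":20,"y":40,"rz":0.1},
    {"x":46,"y":83,"rz":0.145},
    {"x":46,"y":83,"rz":0.145},
    {"x":46,"y":83,"rz":0.145},
    {"x":46,"y":83,"rz":0.145}
  ]
}}

```text
invalid input
```

```bash
python3 - <<'E'
from h import *
s=r.sense();print(s["clock"],s["eef_pos"],s["tcp_rot"],s["qpos"])
p=r.camera_params("wrist");i=r.grab_frame("wrist");cv2.imwrite("pics/w1.png",i)
np.savez("w1.npz",**p);print(p)
for n in("board_grip","stand","board"):print(n,r.recognise(n,"wrist"))
E
```

```text
0.6 [ 217.12428475 -586.05433183  231.27994312] [-3.14158411e+00 -2.03392084e-05  3.54801334e-01] [-1.21840117e+00  3.52970452e-01  1.63344548e+00  2.22092670e-05
  1.15518532e+00 -2.41514441e-03]
{'mtx': array([[337.57192135,   0.        , 319.76913711],
       [  0.        , 337.57192135, 201.48256827],
       [  0.        ,   0.        ,   1.        ]]), 'eye': array([ 289.64846668, -559.63205307,  373.74912404]), 'orientation': array([ 2.82948870e+00, -3.59983846e-04, -1.21609640e+00])}
board_grip []
stand []
board []
```

View pics/w1.png

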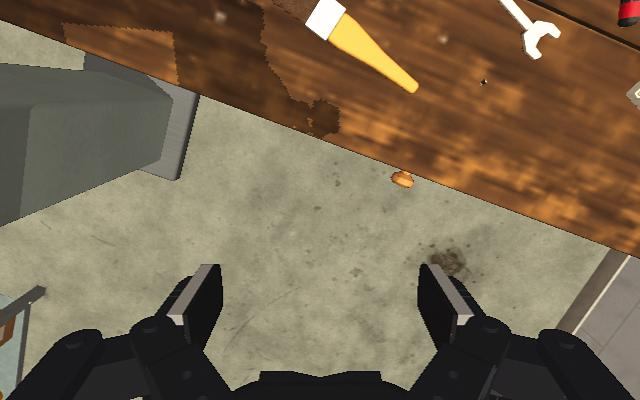

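The wrist view shows only the floor and bench edge: both moves were refused as invalid input and the arm hasn't moved. I'll retry with every field filled in.

Emit:
{"name": "servo_tool", "arguments": {
  "deltas": [
    {"x":25,"y":42,"z":5,"rx":0,"ry":0,"rz":0.12,"gripper":1},
    {"x":50,"y":84,"z":10,"rx":0,"ry":0,"rz":0.24,"gripper":1}
  ],
  "newtons": 40
}}

```text
clock: 1.0
eef_pos: [267.0, -501.6, 241.0]
tcp_rot: [-3.141, -0.0, 0.597]
contact_force: [1.3, 0.5, -0.2]
opening: 1.0
grasp_force: 0.0
```

Emit:
{"name": "servo_tool", "arguments": {
  "deltas": [
    {"x":27,"y":42,"z":5,"rx":0,"ry":0,"rz":0.13,"gripper":1},
    {"x":53,"y":84,"z":10,"rx":0,"ry":0,"rz":0.26,"gripper":1},
    {"x":80,"y":126,"z":15,"rx":0,"ry":0,"rz":0.39,"gripper":1},
    {"x":105,"y":168,"z":20,"rx":0,"ry":0,"rz":0.52,"gripper":1},
    {"x":130,"y":210,"z":20,"rx":0,"ry":0,"rz":0.65,"gripper":1},
    {"x":155,"y":252,"z":20,"rx":0,"ry":0,"rz":0.78,"gripper":1},
    {"x":180,"y":294,"z":20,"rx":0,"ry":0,"rz":0.91,"gripper":1},
    {"x":205,"y":336,"z":20,"rx":0,"ry":0,"rz":1.04,"gripper":1},
    {"x":230,"y":380,"z":20,"rx":0,"ry":0,"rz":1.105,"gripper":1},
    {"x":246,"y":421,"z":20,"rx":0,"ry":0,"rz":1.105,"gripper":1}
  ],
  "newtons": 40
}}

```text
clock: 2.0
eef_pos: [514.5, -79.0, 261.6]
tcp_rot: [3.14, 0.0, 1.702]
contact_force: [0.5, 0.2, -0.4]
opening: 1.001
grasp_force: 0.0
```

```bash
python3 - <<'E'
from h import *
s=r.sense();print(s["clock"],s["eef_pos"],s["tcp_rot"],s["qpos"])
p=r.camera_params("wrist");i=r.grab_frame("wrist");cv2.imwrite("pics/w1.png",i)
np.savez("w1.npz",**p)
for n in("board_grip","stand","board"):print(n,r.recognise(n,"wrist"))
E
```

```text
2.0 [514.48637459 -78.98077065 261.59207592] [3.14039065e+00 2.20128330e-04 1.70248140e+00] [-1.55291443e-01  1.59176506e-01  1.82148537e+00  1.40839878e-04
  1.15971562e+00 -2.87032854e-01]
board_grip [{'box': [306.4, 83.9, 24.0, 159.4], 'conf': 0.75}]
stand [{'box': [298.3, 92.1, 58.6, 134.7], 'conf': 0.96}, {'box': [348.9, 1.0, 75.1, 89.0], 'conf': 0.6}]
board [{'box': [303.2, 85.1, 29.0, 157.1], 'conf': 0.78}]
```

View pics/w1.png

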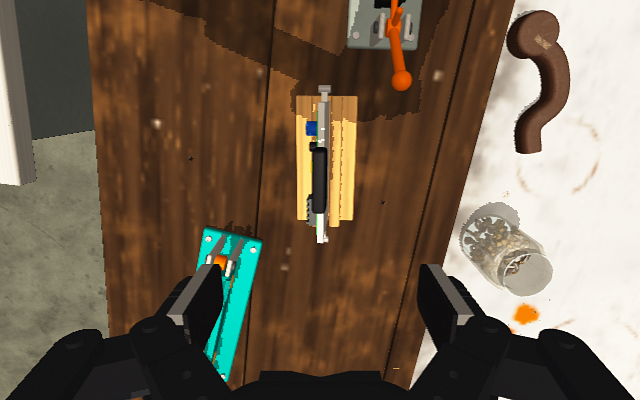

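The wrist view shows the board in the stand with the black handle from (320,148) to (319,213) and steel pins at (325,90) and (322,238). The right-hand knob of the grey rack is at (402,80).

```bash
python3 - <<'E'
from h import *
np.set_printoptions(precision=3,suppress=True)
p=dict(np.load("w1.npz"))
def a(c):d=c[0]-c[1];return np.arctan2(-d[0],d[1])
for L,z in(([(320,148),(319,213)],108),([(325,90),(322,238)],50),([(297,97),(298,219)],30),([(356,96),(353,220)],30)):
    c=hit(p,L,z);print(c[:,:2],c.mean(0),np.linalg.norm(c[0]-c[1]),a(c))
print("knob",hit(p,[(402,80)],100), "rack corners",hit(p,[(348,40),(419,48)],10))
E
```

```text
[[ 509.356  -47.8  ]
 [ 516.393 -107.941]] [512.875 -77.871 108.   ] 60.55129828961466 0.11647661486532306
[[ 507.97     1.114]
 [ 526.398 -158.329]] [517.184 -78.607  50.   ] 160.50408179988156 0.11506978020814626
[[ 479.833   -9.574]
 [ 496.289 -146.607]] [488.061 -78.09   30.   ] 138.0178681886216 0.11951575733078923
[[ 541.582   -0.378]
 [ 561.06  -139.325]] [551.321 -69.851  30.   ] 140.3055011523699 0.13927942358422118
knob [[570.889  17.229 100.   ]] rack corners [[525.911  54.65   10.   ]
 [602.431  56.932  10.   ]]
```

Emit:
{"name": "servo_tool", "arguments": {
  "deltas": [
    {"x":0,"y":2,"z":-45,"rx":0,"ry":0,"rz":-0.013,"gripper":1},
    {"x":0,"y":2,"z":-90,"rx":0,"ry":0,"rz":-0.013,"gripper":1},
    {"x":0,"y":2,"z":-135,"rx":0,"ry":0,"rz":-0.013,"gripper":1},
    {"x":0,"y":2,"z":-165,"rx":0,"ry":0,"rz":-0.013,"gripper":1},
    {"x":0,"y":2,"z":-179,"rx":0,"ry":0,"rz":-0.013,"gripper":1},
    {"x":0,"y":2,"z":-179,"rx":0,"ry":0,"rz":-0.013,"gripper":0},
    {"x":0,"y":2,"z":-179,"rx":0,"ry":0,"rz":-0.013,"gripper":-0.4},
    {"x":0,"y":2,"z":-179,"rx":0,"ry":0,"rz":-0.013,"gripper":-1},
    {"x":0,"y":2,"z":-179,"rx":0,"ry":0,"rz":-0.013,"gripper":-1},
    {"x":0,"y":2,"z":-179,"rx":0,"ry":0,"rz":-0.013,"gripper":-1}
  ],
  "newtons": 30
}}

```text
clock: 3.2
eef_pos: [514.0, -79.3, 83.3]
tcp_rot: [3.139, 0.001, 1.687]
contact_force: [5.3, 2.1, 7.0]
opening: 0.161
grasp_force: 28.7
```

Emit:
{"name": "servo_tool", "arguments": {
  "deltas": [
    {"x":0,"y":0,"z":0,"rx":0,"ry":0,"rz":0,"gripper":-1},
    {"x":0,"y":0,"z":0,"rx":0,"ry":0,"rz":0,"gripper":-1}
  ],
  "newtons": 30
}}

```text
clock: 3.4
eef_pos: [515.3, -79.2, 83.5]
tcp_rot: [3.137, 0.001, 1.687]
contact_force: [3.1, 1.3, 6.5]
opening: 0.158
grasp_force: 30.2
```

Emit:
{"name": "servo_tool", "arguments": {
  "deltas": [
    {"x":0,"y":0,"z":15,"rx":0,"ry":0,"rz":0,"gripper":-1},
    {"x":0,"y":0,"z":35,"rx":0,"ry":0,"rz":0,"gripper":-1},
    {"x":0,"y":0,"z":70,"rx":0,"ry":0,"rz":0,"gripper":-1},
    {"x":0,"y":0,"z":110,"rx":0,"ry":0,"rz":0,"gripper":-1},
    {"x":-12,"y":35,"z":140,"rx":0,"ry":0,"rz":0,"gripper":-1},
    {"x":-24,"y":75,"z":160,"rx":0,"ry":0,"rz":0,"gripper":-1},
    {"x":-36,"y":115,"z":165,"rx":0,"ry":0,"rz":-0.01,"gripper":-1},
    {"x":-48,"y":155,"z":165,"rx":0,"ry":0,"rz":-0.02,"gripper":-1},
    {"x":-60,"y":190,"z":165,"rx":0,"ry":0,"rz":-0.03,"gripper":-1},
    {"x":-60,"y":209,"z":165,"rx":0,"ry":0,"rz":-0.03,"gripper":-1}
  ],
  "newtons": 30
}}

```text
clock: 4.4
eef_pos: [450.3, 131.7, 246.7]
tcp_rot: [-3.139, 0.0, 1.658]
contact_force: [0.1, -0.9, -2.7]
opening: 0.143
grasp_force: 32.2
```

Emit:
{"name": "servo_tool", "arguments": {
  "deltas": [
    {"x":0,"y":0,"z":0,"rx":0,"ry":0,"rz":0,"gripper":-1},
    {"x":0,"y":0,"z":0,"rx":0,"ry":0,"rz":0,"gripper":-1},
    {"x":0,"y":0,"z":0,"rx":0,"ry":0,"rz":0,"gripper":-1}
  ],
  "newtons": 30
}}

```text
clock: 4.7
eef_pos: [452.8, 129.0, 246.9]
tcp_rot: [-3.14, 0.001, 1.656]
contact_force: [-0.2, -0.0, -2.3]
opening: 0.145
grasp_force: 32.2
```

```bash
python3 - <<'E'
from h import *
s=r.sense();print(s["clock"],s["eef_pos"],s["tcp_rot"],s["contact_force"])
p=r.camera_params("wrist");i=r.grab_frame("wrist");cv2.imwrite("pics/w2.png",i)
np.savez("w2.npz",**p)
E
```

```text
4.7 [452.76374477 129.02654272 246.90369348] [-3.14037716e+00  6.76960586e-04  1.65646005e+00] [-0.19014682 -0.03839309 -2.29160901]
```

View pics/w2.png

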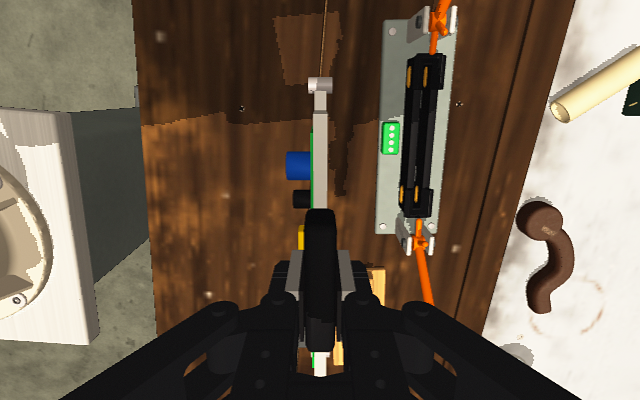

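The board is in the grip, with its far pin at (320,85) and handle at (320,265). The grey rack's connector runs from (425,57) to (415,213), and its lever brackets are at (438,20) and (418,240).

```bash
python3 - <<'E'
import cv2
i=cv2.imread("pics/w2.png")[10:260,365:465]
a=cv2.resize(i[:130],None,fx=4.5,fy=4.5,interpolation=2)[:590];b=cv2.resize(i[130:],None,fx=4.5,fy=4.5,interpolation=2)
import numpy as np
h=min(a.shape[0],b.shape[0]);c=np.hstack([a[:h],b[:h]])[:, :]
c=cv2.resize(c,None,fx=800/900,fy=800/900);print(c.shape,h);cv2.imwrite("pics/w2c.png",c)
E
```

```text
(480, 800, 3) 540
```

View pics/w2c.png

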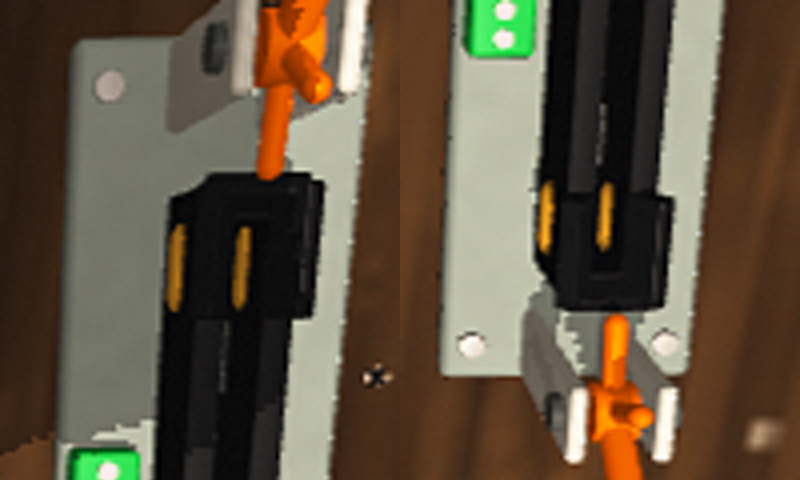

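```bash
python3 - <<'E'
from h import *
np.set_printoptions(precision=2,suppress=True)
p=dict(np.load("w2.npz"))
A=lambda x,y:(365+x/4,10+y/4)
B=lambda x,y:(365+(x-400)/4,140+y/4)
h=hit(p,[A(108,86),B(471,345),B(666,343)],10)[:,:2]
d=h[0]-h[1];yaw=np.arctan2(-d[0],d[1]);e=h[2]-h[1]
print(h,"centre",(h[0]+h[2])/2,"yaw",yaw,np.arctan2(e[1],e[0]),np.linalg.norm(d),np.linalg.norm(e))
c=hit(p,[A(70,40),B(442,375),B(690,373)],10)[:,:2];d=c[0]-c[1]
print("corners",c,(c[0]+c[2])/2,np.arctan2(-d[0],d[1]),np.linalg.norm(d),np.linalg.norm(c[2]-c[1]))
C=(h[0]+h[2])/2
q=lambda u,v,z:np.r_[C+np.array([u*np.cos(yaw)-v*np.sin(yaw),u*np.sin(yaw)+v*np.cos(yaw)]),z]
print("slot mouth edges -> left crop / right crop")
for u,v in((-4.25,72),(4.25,72),(-4.25,40),(4.25,40),(-4.25,-40),(4.25,-40),(-4.25,-72),(4.25,-72)):
    m=proj(p,q(u,v,50))[0];print(u,v,(m-[365,10])*4,(m-[365,140])*4+[400,0])
for v in(106,-106):
    m=proj(p,q(0,v,59))[0];print("hinge",v,(m-[365,10])*4,(m-[365,140])*4+[400,0])
# board in hand
s=r.sense();print(s["eef_pos"])
b=hit(p,[(306.5,212),(335,212)],246.9+26)[:,:2];print("handle far end edges",b)
g=hit(p,[(313,110),(327,110),(313.5,200),(327,200)],246.9+1)[:,:2];print("card edges",g)
E
```

```text
[[512.48 271.32]
 [533.47  59.5 ]
 [592.05  65.21]] centre [552.26 168.27] yaw 0.09879229181217494 0.09727968314263818 212.85698973533837 58.84866426975569
corners [[501.39 280.86]
 [526.08  48.99]
 [601.15  56.14]] [551.27 168.5 ] 0.106106172169426 233.18511527123775 75.4103475377764
slot mouth edges -> left crop / right crop
-4.25 72 [242.84 218.41] [ 642.84 -301.59]
4.25 72 [279.33 217.89] [ 679.33 -302.11]
-4.25 40 [231.77 361.51] [ 631.77 -158.49]
4.25 40 [267.15 361.02] [ 667.15 -158.98]
-4.25 -40 [206.82 683.99] [606.82 163.99]
4.25 -40 [239.71 683.58] [639.71 163.58]
-4.25 -72 [197.79 800.62] [597.79 280.62]
4.25 -72 [229.78 800.24] [629.78 280.24]
hinge 106 [287.35  48.05] [ 687.35 -471.95]
hinge -106 [213.34 931.51] [613.34 411.51]
[452.9  128.94 246.97]
handle far end edges [[443.61 164.58]
 [454.01 165.48]]
card edges [[442.7  199.51]
 [448.34 200.  ]
 [445.95 161.42]
 [451.86 161.93]]
```

```bash
python3 - <<'E'
from h import *
np.set_printoptions(precision=2,suppress=True)
p=dict(np.load("w2.npz"));print(p["eye"])
T=np.array([452.8,129.0]);a=0.0857
def loc(uv,z):
    d=hit(p,uv,z)[:,:2]-T;return d@np.array([[np.cos(a),-np.sin(a)],[np.sin(a),np.cos(a)]])
print("pin ends",loc([(309,87),(333,85)],209.5),"pin far/near rows",loc([(320,77),(320,93)],211))
print("card top corner",loc([(320,110)],247.5)); print("handle", loc([(320,208)],271.5))
i=cv2.imread("pics/w2.png");print(i[60:125:2,320].sum(1));print(i[195:225,320].sum(1));print(i[130,296:345].sum(1));print(i[215,296:345].sum(1))
E
```

```text
[445.09 206.54 389.31]
pin ends [[-6.79 80.49]
 [ 5.31 81.44]] pin far/near rows [[-1.24 85.16]
 [-1.24 77.61]]
card top corner [[-1.2 71.1]]
handle [[-1.17 37.3 ]]
[132 125 182 264 265 330 332 254 258 353 384 416 465 417 369 390 548 544
 546 547 547 545 545 542 548 351 302 568 547 544 546 543 545]
[518 516 515 519 518 519 519 515 517 515 518 519 541 247   6  24  37  35
  31  29  34  34  27  33  34  29  34  30  35  30]
[148 150 156 158 160 160 159 160 157 160 165 164 161 160 156 122  88 494
 554 544 542 539 545 541 546 543 540 543 541 545 560 357 173 152 155 155
 159 161 170 117 105 109 112 113 115 112 109 111 102]
[182 176 177 180 177 181 179 177 181  99  34  30  32  29  31  35  36  28
  38  31  30  33  34  33  34  33  32  33  34  32  37  34  27  35  35  31
  35  25  17 174 214 226 232 233 237 235 221 205 189]
```

Emit:
{"name": "servo_tool", "arguments": {
  "deltas": [
    {"x":35,"y":14,"z":0,"rx":0,"ry":0,"rz":0.013,"gripper":-1},
    {"x":70,"y":28,"z":0,"rx":0,"ry":0,"rz":0.013,"gripper":-1},
    {"x":99.8,"y":39.2,"z":0,"rx":0,"ry":0,"rz":0.013,"gripper":-1},
    {"x":99.8,"y":39.2,"z":-10,"rx":0,"ry":0,"rz":0.013,"gripper":-1},
    {"x":99.8,"y":39.2,"z":-40,"rx":0,"ry":0,"rz":0.013,"gripper":-1},
    {"x":99.8,"y":39.2,"z":-75,"rx":0,"ry":0,"rz":0.013,"gripper":-1},
    {"x":99.8,"y":39.2,"z":-100,"rx":0,"ry":0,"rz":0.013,"gripper":-1},
    {"x":99.8,"y":39.2,"z":-112,"rx":0,"ry":0,"rz":0.013,"gripper":-1},
    {"x":99.8,"y":39.2,"z":-112,"rx":0,"ry":0,"rz":0.013,"gripper":-1},
    {"x":99.8,"y":39.2,"z":-112,"rx":0,"ry":0,"rz":0.013,"gripper":-1}
  ],
  "newtons": 30
}}

```text
clock: 5.75
eef_pos: [553.4, 168.8, 136.1]
tcp_rot: [3.141, -0.0, 1.669]
contact_force: [0.3, -0.1, -1.6]
opening: 0.142
grasp_force: 32.1
```

```bash
python3 - <<'E'
from h import *
s=r.sense();print(s["clock"],s["eef_pos"],s["tcp_rot"],s["contact_force"])
p=r.camera_params("wrist");i=r.grab_frame("wrist");np.savez("w3.npz",**p);cv2.imwrite("pics/w3full.png",i)
t=r.grab_frame("scene");cv2.imwrite("pics/s3full.png",t)
a=cv2.resize(i[0:230,230:430],None,fx=2.6,fy=2.6,interpolation=2)
b=cv2.resize(t[180:280,200:310],(0,0),fx=2.5,fy=2.5,interpolation=2)
o=np.zeros((598,800,3),np.uint8);o[:a.shape[0],:520]=a;o[:b.shape[0],520:520+b.shape[1]]=b;cv2.imwrite("pics/w3.png",o)
E
```

```text
5.75 [553.44524373 168.84276735 136.09905076] [ 3.14083007e+00 -1.03420350e-04  1.66924895e+00] [ 0.3222791  -0.0681195  -1.57615867]
```

View pics/w3.png

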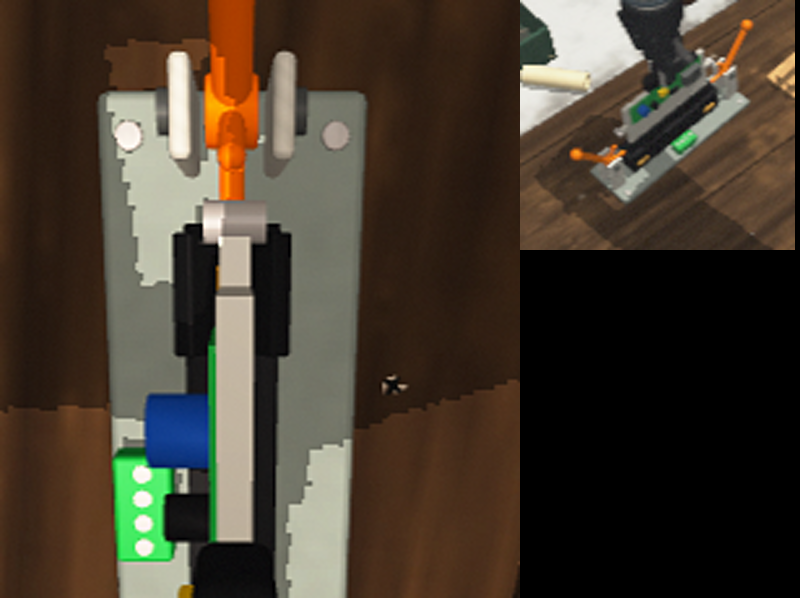

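```bash
python3 - <<'E'
from h import *
np.set_printoptions(precision=2,suppress=True)
p=dict(np.load("w3.npz"))
c=lambda x,y:(230+x/2.6,y/2.6)
a=.099;M=np.array([[np.cos(a),-np.sin(a)],[np.sin(a),np.cos(a)]])
T=np.array([553.4,168.8])
L=lambda uv,z:(hit(p,uv,z)[:,:2]-T)@M
print("screws",L([c(128,135),c(336,135)],10).tolist(),L([c(128,135),c(336,135)],10).mean(0))
print("plate edges",L([c(100,100),c(366,100)],10),L([c(117,500),c(352,500)],10))
print("housing",L([c(180,228),c(290,228)],50).mean(0))
print("hub",L([c(205,105),c(256,105)],59+5).mean(0))
z=136.1-75.4
print("pin",L([c(203,220),c(267,220)],z+41).mean(0)); print("pin far/near",L([c(235,201),c(235,242)],z+41))
for y in(300,400,500):print("card",L([c(216,y),c(254,y)],z+76))
E
```

```text
screws [[-30.791289739170633, 106.20228765033325], [27.723492647294876, 106.16650950375566]] [ -1.53 106.18]
plate edges [[-38.24 115.16]
 [ 35.75 115.11]] [[-38.31  -0.74]
 [ 36.59  -0.79]]
housing [-0.77 80.86]
hub [ -1.8  106.62]
pin [-0.87 81.62]
pin far/near [[-0.87 85.02]
 [-0.87 77.63]]
card [[-3.93 69.01]
 [ 2.04 69.  ]]
card [[-4.03 53.24]
 [ 2.14 53.23]]
card [[-4.15 36.32]
 [ 2.25 36.31]]
```

Emit:
{"name": "servo_tool", "arguments": {
  "deltas": [
    {"x":-0.5,"y":0,"z":-4,"rx":0,"ry":0,"rz":0,"gripper":-1},
    {"x":-0.5,"y":0,"z":-8,"rx":0,"ry":0,"rz":0,"gripper":-1},
    {"x":-0.5,"y":0,"z":-12,"rx":0,"ry":0,"rz":0,"gripper":-1},
    {"x":-0.5,"y":0,"z":-16,"rx":0,"ry":0,"rz":0,"gripper":-1},
    {"x":-0.5,"y":0,"z":-16,"rx":0,"ry":0,"rz":0,"gripper":-1}
  ],
  "newtons": 30
}}

```text
clock: 6.35
eef_pos: [552.0, 169.0, 118.5]
tcp_rot: [-3.14, 0.0, 1.67]
contact_force: [0.4, 0.4, -2.4]
opening: 0.143
grasp_force: 32.1
```

Emit:
{"name": "servo_tool", "arguments": {
  "deltas": [
    {"x":0,"y":0,"z":-4,"rx":0,"ry":0,"rz":0,"gripper":-1},
    {"x":0,"y":0,"z":-8,"rx":0,"ry":0,"rz":0,"gripper":-1},
    {"x":0,"y":0,"z":-11,"rx":0,"ry":0,"rz":0,"gripper":-1},
    {"x":0,"y":0,"z":-14,"rx":0,"ry":0,"rz":0,"gripper":-1},
    {"x":0,"y":0,"z":-14,"rx":0,"ry":0,"rz":0,"gripper":-1}
  ],
  "newtons": 30
}}

```text
clock: 6.85
eef_pos: [552.2, 169.0, 104.8]
tcp_rot: [-3.141, 0.0, 1.67]
contact_force: [0.2, -0.4, -2.4]
opening: 0.147
grasp_force: 32.2
```

Emit:
{"name": "servo_tool", "arguments": {
  "deltas": [
    {"x":0,"y":0,"z":-1,"rx":0,"ry":0,"rz":0,"gripper":-1},
    {"x":0,"y":0,"z":-2,"rx":0,"ry":0,"rz":0,"gripper":-1},
    {"x":0,"y":0,"z":-2,"rx":0,"ry":0,"rz":0,"gripper":-1},
    {"x":0,"y":0,"z":-2,"rx":0,"ry":0,"rz":0,"gripper":-0.4},
    {"x":0,"y":0,"z":-2,"rx":0,"ry":0,"rz":0,"gripper":0},
    {"x":0,"y":0,"z":-2,"rx":0,"ry":0,"rz":0,"gripper":0.3},
    {"x":0,"y":0,"z":-2,"rx":0,"ry":0,"rz":0,"gripper":0.3},
    {"x":0,"y":0,"z":20,"rx":0,"ry":0,"rz":0,"gripper":0.3},
    {"x":0,"y":0,"z":60,"rx":0,"ry":0,"rz":0,"gripper":0.3},
    {"x":0,"y":0,"z":90,"rx":0,"ry":0,"rz":0,"gripper":0.3}
  ],
  "newtons": 30
}}

```text
clock: 7.85
eef_pos: [552.6, 169.2, 197.0]
tcp_rot: [3.141, -0.0, 1.67]
contact_force: [0.5, 0.0, 0.6]
opening: 0.648
grasp_force: 0.0
```

```bash
python3 - <<'E'
from h import *
s=r.sense();print(s["clock"],s["eef_pos"],s["tcp_rot"],s["contact_force"],s["qpos"])
p=r.camera_params("wrist");i=r.grab_frame("wrist");np.savez("w4.npz",**p);cv2.imwrite("pics/w4full.png",i)
t=r.grab_frame("scene");cv2.imwrite("pics/s4full.png",t)
a=cv2.resize(i[0:230,230:430],None,fx=2.6,fy=2.6,interpolation=2)
b=cv2.resize(t[180:280,200:310],(0,0),fx=2.5,fy=2.5,interpolation=2)
o=np.zeros((598,800,3),np.uint8);o[:a.shape[0],:520]=a;o[:b.shape[0],520:520+b.shape[1]]=b;cv2.imwrite("pics/w4.png",o)
E
```

```text
7.85 [552.63792986 169.19008507 196.97013138] [ 3.14106835e+00 -1.08784970e-04  1.66978217e+00] [0.49187612 0.03179098 0.59004585] [2.94491139e-01 3.15701188e-01 1.77004953e+00 5.58654976e-06
 1.05530649e+00 1.95502575e-01]
```

View pics/w4.png

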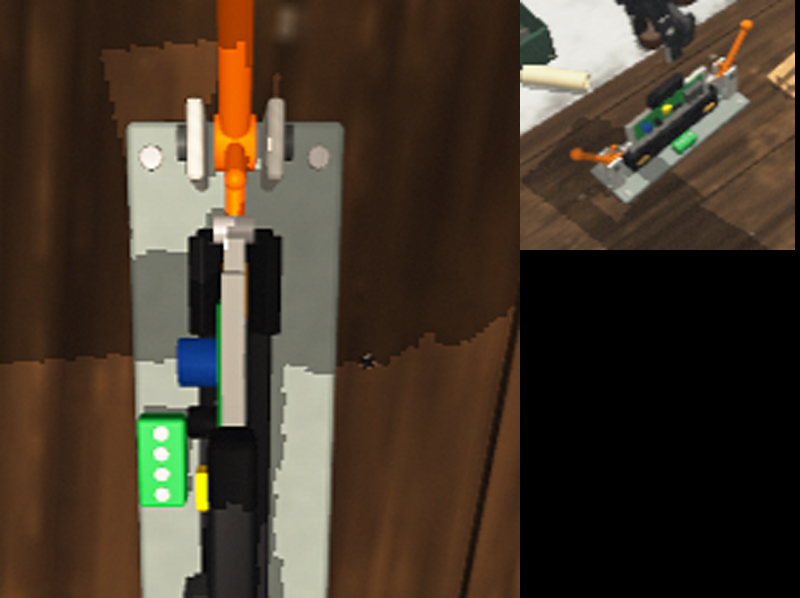

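The board stands upright in the connector between the open levers and has been let go. I'll shut the fingers and go outside the left knob.

Emit:
{"name": "servo_tool", "arguments": {
  "deltas": [
    {"x":-4.5,"y":45,"z":0,"rx":0,"ry":0,"rz":0,"gripper":-1},
    {"x":-9,"y":90,"z":0,"rx":0,"ry":0,"rz":0,"gripper":-1},
    {"x":-13.5,"y":135,"z":0,"rx":0,"ry":0,"rz":0,"gripper":-1},
    {"x":-18,"y":183,"z":0,"rx":0,"ry":0,"rz":0,"gripper":-1},
    {"x":-18,"y":183,"z":-5,"rx":0,"ry":0,"rz":0,"gripper":-1},
    {"x":-18,"y":183,"z":-40,"rx":0,"ry":0,"rz":0,"gripper":-1},
    {"x":-18,"y":183,"z":-75,"rx":0,"ry":0,"rz":0,"gripper":-1},
    {"x":-18,"y":183,"z":-82,"rx":0,"ry":0,"rz":0,"gripper":-1},
    {"x":-18,"y":183,"z":-82,"rx":0,"ry":0,"rz":0,"gripper":-1}
  ],
  "newtons": 30
}}

```text
clock: 8.85
eef_pos: [533.5, 351.1, 111.8]
tcp_rot: [-3.139, 0.002, 1.67]
contact_force: [-0.4, 0.0, 0.7]
opening: -0.003
grasp_force: 0.0
```

Emit:
{"name": "servo_tool", "arguments": {
  "deltas": [
    {"x":0.5,"y":-5,"z":0,"rx":0,"ry":0,"rz":0,"gripper":-1},
    {"x":1,"y":-10,"z":0,"rx":0,"ry":0,"rz":0,"gripper":-1},
    {"x":1.4,"y":-14,"z":0,"rx":0,"ry":0,"rz":0,"gripper":-1},
    {"x":1.8,"y":-18,"z":0,"rx":0,"ry":0,"rz":0,"gripper":-1},
    {"x":2.2,"y":-22,"z":1,"rx":0,"ry":0,"rz":0,"gripper":-1}
  ],
  "newtons": 30
}}

```text
clock: 9.35
eef_pos: [537.2, 330.4, 115.2]
tcp_rot: [3.14, -0.001, 1.669]
contact_force: [-0.4, 2.9, 2.0]
opening: 0.001
grasp_force: 1.5
```

Emit:
{"name": "servo_tool", "arguments": {
  "deltas": [
    {"x":0.4,"y":-4,"z":1,"rx":0,"ry":0,"rz":0,"gripper":-1},
    {"x":0.8,"y":-8,"z":2,"rx":0,"ry":0,"rz":0,"gripper":-1},
    {"x":1.2,"y":-12,"z":3,"rx":0,"ry":0,"rz":0,"gripper":-1},
    {"x":1.6,"y":-16,"z":4,"rx":0,"ry":0,"rz":0,"gripper":-1},
    {"x":2,"y":-20,"z":5,"rx":0,"ry":0,"rz":0,"gripper":-1},
    {"x":2.2,"y":-22,"z":6,"rx":0,"ry":0,"rz":0,"gripper":-1}
  ],
  "newtons": 30
}}

```text
clock: 9.95
eef_pos: [538.7, 307.5, 120.2]
tcp_rot: [-3.141, 0.0, 1.67]
contact_force: [-0.2, 0.6, -1.0]
opening: 0.005
grasp_force: 0.5
```

Emit:
{"name": "servo_tool", "arguments": {
  "deltas": [
    {"x":-0.5,"y":5,"z":5,"rx":0,"ry":0,"rz":0,"gripper":-1},
    {"x":-0.5,"y":5,"z":45,"rx":0,"ry":0,"rz":0,"gripper":-1},
    {"x":3,"y":-30,"z":65,"rx":0,"ry":0,"rz":0,"gripper":-1},
    {"x":8,"y":-80,"z":65,"rx":0,"ry":0,"rz":0,"gripper":-1},
    {"x":13,"y":-129,"z":65,"rx":0,"ry":0,"rz":0,"gripper":-1},
    {"x":18,"y":-178,"z":65,"rx":0,"ry":0,"rz":0,"gripper":-1},
    {"x":23,"y":-227,"z":65,"rx":0,"ry":0,"rz":0,"gripper":-1},
    {"x":28,"y":-276,"z":65,"rx":0,"ry":0,"rz":0,"gripper":-1},
    {"x":31.7,"y":-320,"z":65,"rx":0,"ry":0,"rz":0,"gripper":-1},
    {"x":31.7,"y":-320,"z":60,"rx":0,"ry":0,"rz":0,"gripper":-1}
  ],
  "newtons": 30
}}

```text
clock: 10.95
eef_pos: [571.3, -16.4, 181.1]
tcp_rot: [3.14, 0.002, 1.666]
contact_force: [-0.6, 0.6, -0.1]
opening: 0.003
grasp_force: 0.0
```

Emit:
{"name": "servo_tool", "arguments": {
  "deltas": [
    {"x":0,"y":0,"z":-30,"rx":0,"ry":0,"rz":0,"gripper":-1},
    {"x":0,"y":0,"z":-60,"rx":0,"ry":0,"rz":0,"gripper":-1},
    {"x":0,"y":0,"z":-67,"rx":0,"ry":0,"rz":0,"gripper":-1},
    {"x":0,"y":0,"z":-67,"rx":0,"ry":0,"rz":0,"gripper":-1},
    {"x":-0.5,"y":5,"z":-67,"rx":0,"ry":0,"rz":0,"gripper":-1},
    {"x":-1,"y":10,"z":-67,"rx":0,"ry":0,"rz":0,"gripper":-1},
    {"x":-1.4,"y":14,"z":-67,"rx":0,"ry":0,"rz":0,"gripper":-1},
    {"x":-1.8,"y":18,"z":-67,"rx":0,"ry":0,"rz":0,"gripper":-1},
    {"x":-2.2,"y":22,"z":-66,"rx":0,"ry":0,"rz":0,"gripper":-1}
  ],
  "newtons": 30
}}

```text
clock: 11.85
eef_pos: [568.9, 10.4, 115.3]
tcp_rot: [3.14, 0.001, 1.67]
contact_force: [0.6, -2.8, 2.1]
opening: -0.001
grasp_force: 1.5
```

Emit:
{"name": "servo_tool", "arguments": {
  "deltas": [
    {"x":-0.4,"y":4,"z":1,"rx":0,"ry":0,"rz":0,"gripper":-1},
    {"x":-0.8,"y":8,"z":2,"rx":0,"ry":0,"rz":0,"gripper":-1},
    {"x":-1.2,"y":12,"z":3,"rx":0,"ry":0,"rz":0,"gripper":-1},
    {"x":-1.6,"y":16,"z":4,"rx":0,"ry":0,"rz":0,"gripper":-1},
    {"x":-2,"y":20,"z":5,"rx":0,"ry":0,"rz":0,"gripper":-1},
    {"x":-2.3,"y":23,"z":6,"rx":0,"ry":0,"rz":0,"gripper":-1},
    {"x":-2.6,"y":26,"z":6,"rx":0,"ry":0,"rz":0,"gripper":-1},
    {"x":-2.9,"y":29,"z":6,"rx":0,"ry":0,"rz":0,"gripper":-1},
    {"x":-3.1,"y":31,"z":6,"rx":0,"ry":0,"rz":0,"gripper":-1},
    {"x":-3.3,"y":33,"z":6,"rx":0,"ry":0,"rz":0,"gripper":-1}
  ],
  "newtons": 30
}}

```text
clock: 12.85
eef_pos: [564.9, 43.3, 120.2]
tcp_rot: [-3.141, -0.0, 1.67]
contact_force: [-0.2, -1.0, -0.0]
opening: 0.001
grasp_force: 0.6
```

Emit:
{"name": "servo_tool", "arguments": {
  "deltas": [
    {"x":-0.2,"y":2,"z":0,"rx":0,"ry":0,"rz":0,"gripper":-1},
    {"x":-0.3,"y":3,"z":0,"rx":0,"ry":0,"rz":0,"gripper":-1}
  ],
  "newtons": 30
}}

```text
clock: 13.05
eef_pos: [564.7, 46.3, 120.2]
tcp_rot: [-3.141, -0.0, 1.67]
contact_force: [-0.4, -0.7, 0.6]
opening: -0.002
grasp_force: 0.6
```

Emit:
{"name": "servo_tool", "arguments": {
  "deltas": [
    {"x":-0.1,"y":1.5,"z":0,"rx":0,"ry":0,"rz":0,"gripper":-1},
    {"x":-0.3,"y":3,"z":0,"rx":0,"ry":0,"rz":0,"gripper":-1},
    {"x":-0.4,"y":4,"z":0,"rx":0,"ry":0,"rz":0,"gripper":-1}
  ],
  "newtons": 30
}}

```text
clock: 13.35
eef_pos: [564.3, 50.3, 120.3]
tcp_rot: [3.142, -0.0, 1.67]
contact_force: [0.6, -1.8, 1.2]
opening: -0.0
grasp_force: 0.6
```

Emit:
{"name": "servo_tool", "arguments": {
  "deltas": [
    {"x":-0.1,"y":1.5,"z":0,"rx":0,"ry":0,"rz":0,"gripper":-1},
    {"x":-0.3,"y":3,"z":0,"rx":0,"ry":0,"rz":0,"gripper":-1},
    {"x":-0.4,"y":4,"z":0,"rx":0,"ry":0,"rz":0,"gripper":-1}
  ],
  "newtons": 30
}}

```text
clock: 13.65
eef_pos: [564.0, 54.0, 120.4]
tcp_rot: [3.142, 0.0, 1.67]
contact_force: [-0.4, -4.5, 2.6]
opening: -0.001
grasp_force: 2.0
```

Emit:
{"name": "servo_tool", "arguments": {
  "deltas": [
    {"x":0.6,"y":-6,"z":2,"rx":0,"ry":0,"rz":0,"gripper":-1},
    {"x":0.6,"y":-6,"z":45,"rx":0,"ry":0,"rz":0,"gripper":-1},
    {"x":-2,"y":15,"z":52,"rx":0,"ry":0,"rz":0,"gripper":-1},
    {"x":-7,"y":64,"z":52,"rx":0,"ry":0,"rz":0,"gripper":-1},
    {"x":-12,"y":113,"z":52,"rx":0,"ry":0,"rz":0,"gripper":-1},
    {"x":-17,"y":162,"z":52,"rx":0,"ry":0,"rz":0,"gripper":-1},
    {"x":-22,"y":211,"z":52,"rx":0,"ry":0,"rz":0,"gripper":-1},
    {"x":-26.4,"y":262,"z":52,"rx":0,"ry":0,"rz":0,"gripper":-1},
    {"x":-26.4,"y":262,"z":45,"rx":0,"ry":0,"rz":0,"gripper":-1},
    {"x":-26.4,"y":262,"z":5,"rx":0,"ry":0,"rz":0,"gripper":-1}
  ],
  "newtons": 30
}}

```text
clock: 14.65
eef_pos: [540.0, 319.3, 128.6]
tcp_rot: [3.134, -0.004, 1.673]
contact_force: [0.7, 0.2, 0.1]
opening: -0.0
grasp_force: 0.0
```

Emit:
{"name": "servo_tool", "arguments": {
  "deltas": [
    {"x":0,"y":0,"z":-5,"rx":0,"ry":0,"rz":0,"gripper":-1},
    {"x":0.4,"y":-4,"z":-5,"rx":0,"ry":0,"rz":0,"gripper":-1},
    {"x":0.8,"y":-8,"z":-5,"rx":0,"ry":0,"rz":0,"gripper":-1},
    {"x":1.2,"y":-12,"z":-5,"rx":0,"ry":0,"rz":0,"gripper":-1},
    {"x":1.6,"y":-16,"z":-5,"rx":0,"ry":0,"rz":0,"gripper":-1},
    {"x":1.9,"y":-19,"z":-5,"rx":0,"ry":0,"rz":0,"gripper":-1},
    {"x":2.2,"y":-22,"z":-5,"rx":0,"ry":0,"rz":0,"gripper":-1},
    {"x":2.4,"y":-24,"z":-5,"rx":0,"ry":0,"rz":0,"gripper":-1},
    {"x":2.6,"y":-26,"z":-5,"rx":0,"ry":0,"rz":0,"gripper":-1}
  ],
  "newtons": 30
}}

```text
clock: 15.55
eef_pos: [540.2, 290.0, 120.3]
tcp_rot: [3.141, -0.0, 1.67]
contact_force: [0.7, 1.7, 1.7]
opening: -0.002
grasp_force: 0.6
```

Emit:
{"name": "servo_tool", "arguments": {
  "deltas": [
    {"x":0.2,"y":-2,"z":0,"rx":0,"ry":0,"rz":0,"gripper":-1},
    {"x":0.4,"y":-4,"z":0,"rx":0,"ry":0,"rz":0,"gripper":-1}
  ],
  "newtons": 30
}}

```text
clock: 15.75
eef_pos: [540.5, 286.0, 120.2]
tcp_rot: [-3.142, 0.0, 1.67]
contact_force: [0.9, 1.3, 0.5]
opening: 0.0
grasp_force: 0.6
```

Emit:
{"name": "servo_tool", "arguments": {
  "deltas": [
    {"x":0.2,"y":-1.5,"z":0,"rx":0,"ry":0,"rz":0,"gripper":-1},
    {"x":0.3,"y":-3,"z":0,"rx":0,"ry":0,"rz":0,"gripper":-1},
    {"x":0.5,"y":-4.5,"z":0,"rx":0,"ry":0,"rz":0,"gripper":-1}
  ],
  "newtons": 30
}}

```text
clock: 16.05
eef_pos: [541.0, 281.9, 120.3]
tcp_rot: [3.142, -0.001, 1.67]
contact_force: [-0.8, 5.4, -0.7]
opening: 0.004
grasp_force: 2.6
```

Emit:
{"name": "servo_tool", "arguments": {
  "deltas": [
    {"x":0.2,"y":-1.5,"z":0,"rx":0,"ry":0,"rz":0,"gripper":-1},
    {"x":0.3,"y":-3,"z":0,"rx":0,"ry":0,"rz":0,"gripper":-1},
    {"x":0.5,"y":-4.5,"z":0,"rx":0,"ry":0,"rz":0,"gripper":-1},
    {"x":0.6,"y":-6,"z":0,"rx":0,"ry":0,"rz":0,"gripper":-1}
  ],
  "newtons": 30
}}

```text
clock: 16.45
eef_pos: [541.4, 276.7, 120.0]
tcp_rot: [-3.142, -0.002, 1.67]
contact_force: [0.0, 7.7, -4.6]
opening: 0.001
grasp_force: 3.9
```

Emit:
{"name": "servo_tool", "arguments": {
  "deltas": [
    {"x":0.2,"y":-1.5,"z":0,"rx":0,"ry":0,"rz":0,"gripper":-1},
    {"x":0.3,"y":-3,"z":0,"rx":0,"ry":0,"rz":0,"gripper":-1},
    {"x":0.4,"y":-4,"z":0,"rx":0,"ry":0,"rz":0,"gripper":-1}
  ],
  "newtons": 30
}}

```text
clock: 16.75
eef_pos: [541.6, 272.0, 119.8]
tcp_rot: [-3.141, -0.001, 1.67]
contact_force: [-0.3, 5.4, -3.4]
opening: 0.003
grasp_force: 2.8
```

Emit:
{"name": "servo_tool", "arguments": {
  "deltas": [
    {"x":-0.6,"y":6,"z":2,"rx":0,"ry":0,"rz":0,"gripper":-1},
    {"x":-0.6,"y":6,"z":45,"rx":0,"ry":0,"rz":0,"gripper":-1},
    {"x":2,"y":-15,"z":52,"rx":0,"ry":0,"rz":0,"gripper":-1},
    {"x":6,"y":-60,"z":52,"rx":0,"ry":0,"rz":0,"gripper":-1},
    {"x":10,"y":-105,"z":52,"rx":0,"ry":0,"rz":0,"gripper":-1},
    {"x":14,"y":-150,"z":52,"rx":0,"ry":0,"rz":0,"gripper":-1},
    {"x":18,"y":-190,"z":52,"rx":0,"ry":0,"rz":0,"gripper":-1},
    {"x":22.6,"y":-228,"z":52,"rx":0,"ry":0,"rz":0,"gripper":-1},
    {"x":22.6,"y":-228,"z":45,"rx":0,"ry":0,"rz":0,"gripper":-1},
    {"x":22.6,"y":-228,"z":5,"rx":0,"ry":0,"rz":0,"gripper":-1}
  ],
  "newtons": 30
}}

```text
clock: 17.75
eef_pos: [568.1, 42.8, 128.6]
tcp_rot: [3.134, 0.0, 1.668]
contact_force: [1.6, 0.6, -0.8]
opening: -0.001
grasp_force: 0.0
```

Emit:
{"name": "servo_tool", "arguments": {
  "deltas": [
    {"x":0,"y":0,"z":0,"rx":0,"ry":0,"rz":0,"gripper":-1},
    {"x":-0.3,"y":3,"z":-5,"rx":0,"ry":0,"rz":0,"gripper":-1},
    {"x":-0.5,"y":5,"z":-5,"rx":0,"ry":0,"rz":0,"gripper":-1},
    {"x":-0.7,"y":7,"z":-5,"rx":0,"ry":0,"rz":0,"gripper":-1}
  ],
  "newtons": 30
}}

```text
clock: 18.15
eef_pos: [564.6, 51.4, 121.4]
tcp_rot: [3.14, 0.0, 1.671]
contact_force: [-0.7, -0.2, 0.1]
opening: 0.0
grasp_force: 0.0
```

Emit:
{"name": "servo_tool", "arguments": {
  "deltas": [
    {"x":-0.2,"y":2,"z":0,"rx":0,"ry":0,"rz":0,"gripper":-1},
    {"x":-0.4,"y":4,"z":0,"rx":0,"ry":0,"rz":0,"gripper":-1},
    {"x":-0.6,"y":6,"z":0,"rx":0,"ry":0,"rz":0,"gripper":-1},
    {"x":-0.7,"y":7.5,"z":0,"rx":0,"ry":0,"rz":0,"gripper":-1},
    {"x":-0.9,"y":9,"z":0,"rx":0,"ry":0,"rz":0,"gripper":-1},
    {"x":-1,"y":10.5,"z":0,"rx":0,"ry":0,"rz":0,"gripper":-1}
  ],
  "newtons": 30
}}

```text
clock: 18.75
eef_pos: [563.7, 60.1, 121.1]
tcp_rot: [3.14, 0.002, 1.67]
contact_force: [1.3, -8.6, 2.4]
opening: -0.001
grasp_force: 4.4
```

Emit:
{"name": "servo_tool", "arguments": {
  "deltas": [
    {"x":-0.2,"y":1.5,"z":0,"rx":0,"ry":0,"rz":0,"gripper":-1},
    {"x":-0.3,"y":3,"z":0,"rx":0,"ry":0,"rz":0,"gripper":-1},
    {"x":-0.5,"y":4.5,"z":0,"rx":0,"ry":0,"rz":0,"gripper":-1},
    {"x":-0.6,"y":6,"z":0,"rx":0,"ry":0,"rz":0,"gripper":-1},
    {"x":-0.7,"y":7.5,"z":0,"rx":0,"ry":0,"rz":0,"gripper":-1}
  ],
  "newtons": 30
}}

```text
clock: 19.25
eef_pos: [562.7, 67.8, 120.4]
tcp_rot: [3.141, 0.002, 1.67]
contact_force: [2.3, -7.6, -3.7]
opening: 0.001
grasp_force: 3.8
```

Emit:
{"name": "servo_tool", "arguments": {
  "deltas": [
    {"x":-0.1,"y":1,"z":0,"rx":0,"ry":0,"rz":0,"gripper":-1},
    {"x":-0.2,"y":2,"z":0,"rx":0,"ry":0,"rz":0,"gripper":-1},
    {"x":-0.3,"y":3,"z":0,"rx":0,"ry":0,"rz":0,"gripper":-1}
  ],
  "newtons": 30
}}

```text
clock: 19.55
eef_pos: [562.0, 70.7, 120.2]
tcp_rot: [3.141, 0.002, 1.67]
contact_force: [2.4, -6.9, -4.7]
opening: 0.001
grasp_force: 3.8
```

Emit:
{"name": "servo_tool", "arguments": {
  "deltas": [
    {"x":0.6,"y":-6,"z":2,"rx":0,"ry":0,"rz":0,"gripper":-1},
    {"x":0.6,"y":-6,"z":45,"rx":0,"ry":0,"rz":0,"gripper":-1},
    {"x":-2,"y":15,"z":52,"rx":0,"ry":0,"rz":0,"gripper":-1},
    {"x":-6,"y":55,"z":52,"rx":0,"ry":0,"rz":0,"gripper":-1},
    {"x":-10,"y":95,"z":52,"rx":0,"ry":0,"rz":0,"gripper":-1},
    {"x":-14,"y":135,"z":52,"rx":0,"ry":0,"rz":0,"gripper":-1},
    {"x":-18,"y":175,"z":52,"rx":0,"ry":0,"rz":0,"gripper":-1},
    {"x":-21,"y":208,"z":52,"rx":0,"ry":0,"rz":0,"gripper":-1},
    {"x":-21,"y":208,"z":45,"rx":0,"ry":0,"rz":0,"gripper":-1},
    {"x":-21,"y":208,"z":5,"rx":0,"ry":0,"rz":0,"gripper":-1}
  ],
  "newtons": 30
}}

```text
clock: 20.55
eef_pos: [543.8, 282.0, 128.9]
tcp_rot: [3.134, -0.003, 1.672]
contact_force: [1.5, 0.3, -0.8]
opening: 0.002
grasp_force: 0.0
```

Emit:
{"name": "servo_tool", "arguments": {
  "deltas": [
    {"x":0,"y":0,"z":0,"rx":0,"ry":0,"rz":0,"gripper":-1},
    {"x":0.2,"y":-2,"z":-2,"rx":0,"ry":0,"rz":0,"gripper":-1},
    {"x":0.4,"y":-4,"z":-2,"rx":0,"ry":0,"rz":0,"gripper":-1}
  ],
  "newtons": 30
}}

```text
clock: 20.85
eef_pos: [542.0, 275.2, 124.4]
tcp_rot: [3.141, -0.0, 1.669]
contact_force: [0.0, 0.4, -0.3]
opening: 0.002
grasp_force: 0.0
```

Emit:
{"name": "servo_tool", "arguments": {
  "deltas": [
    {"x":0.2,"y":-2,"z":-2,"rx":0,"ry":0,"rz":0,"gripper":-1},
    {"x":0.3,"y":-3.5,"z":-3,"rx":0,"ry":0,"rz":0,"gripper":-1},
    {"x":0.5,"y":-5,"z":-3,"rx":0,"ry":0,"rz":0,"gripper":-1},
    {"x":0.6,"y":-6.5,"z":-3,"rx":0,"ry":0,"rz":0,"gripper":-1},
    {"x":0.8,"y":-8,"z":-3,"rx":0,"ry":0,"rz":0,"gripper":-1}
  ],
  "newtons": 30
}}

```text
clock: 21.35
eef_pos: [542.8, 268.5, 120.8]
tcp_rot: [3.14, -0.002, 1.67]
contact_force: [0.9, 7.3, 0.3]
opening: -0.001
grasp_force: 3.6
```

Emit:
{"name": "servo_tool", "arguments": {
  "deltas": [
    {"x":0.1,"y":-1.2,"z":0,"rx":0,"ry":0,"rz":0,"gripper":-1},
    {"x":0.2,"y":-2.4,"z":0,"rx":0,"ry":0,"rz":0,"gripper":-1},
    {"x":0.4,"y":-3.6,"z":0,"rx":0,"ry":0,"rz":0,"gripper":-1}
  ],
  "newtons": 30
}}

```text
clock: 21.65
eef_pos: [542.9, 265.2, 120.3]
tcp_rot: [3.14, -0.002, 1.67]
contact_force: [1.0, 7.4, -4.7]
opening: -0.0
grasp_force: 3.9
```

Emit:
{"name": "servo_tool", "arguments": {
  "deltas": [
    {"x":0.1,"y":-1.2,"z":0,"rx":0,"ry":0,"rz":0,"gripper":-1},
    {"x":0.2,"y":-2.4,"z":0,"rx":0,"ry":0,"rz":0,"gripper":-1},
    {"x":0.4,"y":-3.6,"z":0,"rx":0,"ry":0,"rz":0,"gripper":-1}
  ],
  "newtons": 30
}}

```text
clock: 21.95
eef_pos: [542.8, 261.8, 120.0]
tcp_rot: [3.141, -0.002, 1.669]
contact_force: [0.8, 12.4, -7.9]
opening: 0.004
grasp_force: 6.0
```

Emit:
{"name": "servo_tool", "arguments": {
  "deltas": [
    {"x":-0.6,"y":6,"z":2,"rx":0,"ry":0,"rz":0,"gripper":-1},
    {"x":-0.6,"y":6,"z":45,"rx":0,"ry":0,"rz":0,"gripper":-1},
    {"x":2,"y":-15,"z":52,"rx":0,"ry":0,"rz":0,"gripper":-1},
    {"x":6,"y":-55,"z":52,"rx":0,"ry":0,"rz":0,"gripper":-1},
    {"x":10,"y":-95,"z":52,"rx":0,"ry":0,"rz":0,"gripper":-1},
    {"x":14,"y":-135,"z":52,"rx":0,"ry":0,"rz":0,"gripper":-1},
    {"x":17,"y":-170,"z":52,"rx":0,"ry":0,"rz":0,"gripper":-1},
    {"x":19.5,"y":-198,"z":52,"rx":0,"ry":0,"rz":0,"gripper":-1},
    {"x":19.5,"y":-198,"z":45,"rx":0,"ry":0,"rz":0,"gripper":-1},
    {"x":19.5,"y":-198,"z":5,"rx":0,"ry":0,"rz":0,"gripper":-1}
  ],
  "newtons": 30
}}

```text
clock: 22.95
eef_pos: [565.8, 62.0, 128.6]
tcp_rot: [3.134, 0.0, 1.668]
contact_force: [0.3, 0.9, -0.8]
opening: -0.0
grasp_force: 0.0
```

Emit:
{"name": "servo_tool", "arguments": {
  "deltas": [
    {"x":0,"y":0,"z":0,"rx":0,"ry":0,"rz":0,"gripper":-1},
    {"x":-0.2,"y":2,"z":-1,"rx":0,"ry":0,"rz":0,"gripper":-1},
    {"x":-0.4,"y":4,"z":-1,"rx":0,"ry":0,"rz":0,"gripper":-1}
  ],
  "newtons": 30
}}

```text
clock: 23.25
eef_pos: [562.5, 67.1, 125.3]
tcp_rot: [3.141, 0.0, 1.67]
contact_force: [-0.2, -0.8, -0.1]
opening: 0.004
grasp_force: 0.4
```

Emit:
{"name": "servo_tool", "arguments": {
  "deltas": [
    {"x":-0.2,"y":2,"z":-2,"rx":0,"ry":0,"rz":0,"gripper":-1},
    {"x":-0.4,"y":4,"z":-3,"rx":0,"ry":0,"rz":0,"gripper":-1},
    {"x":-0.5,"y":5.5,"z":-3,"rx":0,"ry":0,"rz":0,"gripper":-1},
    {"x":-0.7,"y":7,"z":-3,"rx":0,"ry":0,"rz":0,"gripper":-1}
  ],
  "newtons": 30
}}

```text
clock: 23.65
eef_pos: [562.2, 73.0, 122.0]
tcp_rot: [3.14, 0.001, 1.67]
contact_force: [2.8, -7.3, -0.5]
opening: -0.001
grasp_force: 3.7
```

Emit:
{"name": "servo_tool", "arguments": {
  "deltas": [
    {"x":-0.1,"y":1.2,"z":0,"rx":0,"ry":0,"rz":0,"gripper":-1},
    {"x":-0.2,"y":2.4,"z":0,"rx":0,"ry":0,"rz":0,"gripper":-1},
    {"x":-0.3,"y":3.4,"z":0,"rx":0,"ry":0,"rz":0,"gripper":-1}
  ],
  "newtons": 30
}}

```text
clock: 23.95
eef_pos: [561.8, 75.7, 121.5]
tcp_rot: [3.14, 0.002, 1.671]
contact_force: [3.9, -11.3, -5.0]
opening: -0.003
grasp_force: 5.8
```

Emit:
{"name": "servo_tool", "arguments": {
  "deltas": [
    {"x":-0.1,"y":1,"z":0,"rx":0,"ry":0,"rz":0,"gripper":-1},
    {"x":-0.2,"y":2,"z":0,"rx":0,"ry":0,"rz":0,"gripper":-1}
  ],
  "newtons": 30
}}

```text
clock: 24.15
eef_pos: [561.6, 77.0, 121.2]
tcp_rot: [3.14, 0.003, 1.671]
contact_force: [5.3, -14.4, -7.9]
opening: -0.001
grasp_force: 7.1
```

Emit:
{"name": "servo_tool", "arguments": {
  "deltas": [
    {"x":0,"y":0.8,"z":0,"rx":0,"ry":0,"rz":0,"gripper":-1},
    {"x":0,"y":1.5,"z":0,"rx":0,"ry":0,"rz":0,"gripper":-1}
  ],
  "newtons": 30
}}

```text
clock: 24.35
eef_pos: [561.5, 78.1, 121.0]
tcp_rot: [3.141, 0.004, 1.671]
contact_force: [6.3, -17.6, -9.9]
opening: -0.001
grasp_force: 8.9
```

Emit:
{"name": "servo_tool", "arguments": {
  "deltas": [
    {"x":0.4,"y":-5,"z":0,"rx":0,"ry":0,"rz":0,"gripper":-1},
    {"x":0.4,"y":-5,"z":4,"rx":0,"ry":0,"rz":0,"gripper":-1},
    {"x":0.2,"y":-3,"z":3.5,"rx":0,"ry":0,"rz":0,"gripper":-1},
    {"x":0.1,"y":-2,"z":2,"rx":0,"ry":0,"rz":0,"gripper":-1},
    {"x":0,"y":-1,"z":0,"rx":0,"ry":0,"rz":0,"gripper":-1}
  ],
  "newtons": 30
}}

```text
clock: 24.85
eef_pos: [561.6, 78.3, 122.7]
tcp_rot: [3.14, 0.002, 1.671]
contact_force: [0.1, -12.1, 9.3]
opening: -0.001
grasp_force: 6.1
```

Emit:
{"name": "servo_tool", "arguments": {
  "deltas": [
    {"x":-0.1,"y":0.7,"z":-1,"rx":0,"ry":0,"rz":0,"gripper":-1},
    {"x":-0.1,"y":1.2,"z":-2,"rx":0,"ry":0,"rz":0,"gripper":-1}
  ],
  "newtons": 30
}}

```text
clock: 25.05
eef_pos: [561.9, 79.2, 120.9]
tcp_rot: [3.139, 0.003, 1.671]
contact_force: [1.0, -14.7, 9.1]
opening: -0.001
grasp_force: 7.3
```

Emit:
{"name": "servo_tool", "arguments": {
  "deltas": [
    {"x":1,"y":-9,"z":2,"rx":0,"ry":0,"rz":0,"gripper":-1},
    {"x":1,"y":-9,"z":45,"rx":0,"ry":0,"rz":0,"gripper":-1},
    {"x":0,"y":0,"z":76,"rx":0,"ry":0,"rz":0,"gripper":-1},
    {"x":-5,"y":45,"z":76,"rx":0,"ry":0,"rz":0,"gripper":-1},
    {"x":-9.5,"y":90,"z":76,"rx":0,"ry":0,"rz":0,"gripper":-1},
    {"x":-9.5,"y":90,"z":76,"rx":0,"ry":0,"rz":0,"gripper":-1},
    {"x":-9.5,"y":90,"z":76,"rx":0,"ry":0,"rz":0,"gripper":-1}
  ],
  "newtons": 30
}}

```text
clock: 25.75
eef_pos: [550.8, 171.8, 195.6]
tcp_rot: [3.142, -0.0, 1.672]
contact_force: [0.8, -0.1, -0.1]
opening: 0.005
grasp_force: 0.0
```

```bash
python3 - <<'E'
from h import *
s=r.sense();print(s["clock"],s["eef_pos"],s["tcp_rot"],s["contact_force"])
p=r.camera_params("wrist");i=r.grab_frame("wrist");np.savez("w5.npz",**p);cv2.imwrite("pics/w5full.png",i)
t=r.grab_frame("scene");cv2.imwrite("pics/s5full.png",t)
a=cv2.resize(i[0:230,230:430],None,fx=2.6,fy=2.6,interpolation=2)
o=np.zeros((598,800,3),np.uint8);o[:,:520]=a
for k,n in enumerate("45"):
    b=cv2.resize(cv2.imread(f"pics/s{n}full.png")[180:280,200:310],(0,0),fx=2.5,fy=2.5,interpolation=2);o[k*260:k*260+250,522:522+b.shape[1]]=b
cv2.imwrite("pics/w5.png",o)
E
```

```text
25.75 [550.80203576 171.7734332  195.64569783] [ 3.14156827e+00 -4.64637887e-04  1.67213447e+00] [ 0.76248073 -0.06746579 -0.12003622]
```

View pics/w5.png

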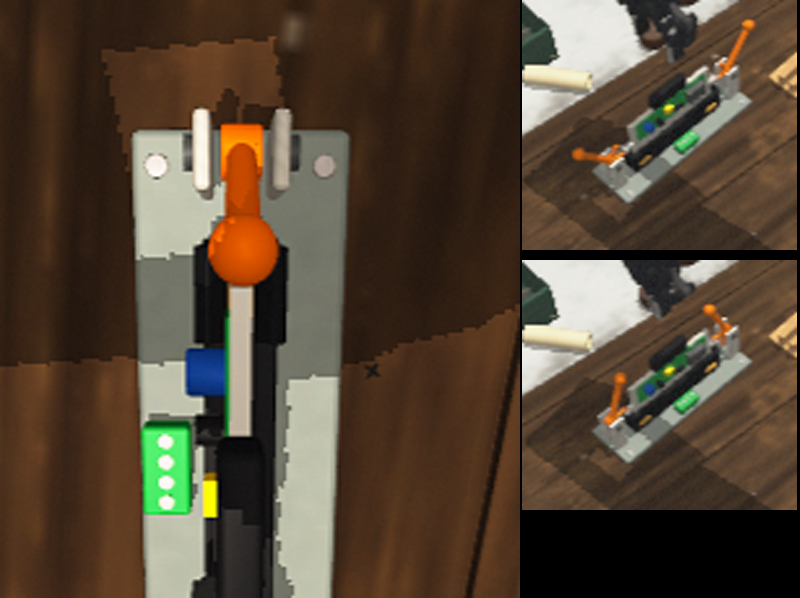

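```bash
python3 - <<'E'
from h import *
from scipy.optimize import brentq
np.set_printoptions(precision=2,suppress=True)
c=lambda x,y:(230+x/2.6,y/2.6)
a=.099;M=np.array([[np.cos(a),-np.sin(a)],[np.sin(a),np.cos(a)]])
P={n:dict(np.load(f"w{n}.npz")) for n in"45"}
L=lambda n,uv,z:(hit(P[n],[uv],z)[0,:2]-[552.1,169.1])@M
print("screws",[(L(n,c(*q),10)) for n,q in(("4",(150,157)),("4",(319,157)),("5",(156,166)),("5",(324,166)))])
f=lambda th:L("5",c(243,252),59+75*np.cos(th-.5))[1]-(106+75*np.sin(th-.5))
for off in(-2,0,2):print("theta left",brentq(lambda t:f(t)-off,-.4,.9))
# sub-pixel rows of board features along the card/handle column
for n,col in(("4",235),("5",241)):
    i=cv2.imread(f"pics/w{n}full.png").sum(2).astype(int); x=int(230+col/2.6)
    print(n,x,"rows 150-175",i[150:175,x]); 
    print("blue",np.where((cv2.imread(f'pics/w{n}full.png')[:,int(230+(198 if n=="4" else 207)/2.6),0]>120)&(i[:,int(230+(198 if n=="4" else 207)/2.6)]<330))[0])
E
```

```text
screws [array([-29.7 , 105.57]), array([ 29.03, 105.57]), array([-29.51, 105.35]), array([ 28.81, 105.48])]
theta left 0.14916053826613024
theta left 0.1204886044541153
theta left 0.09147396449369506
4 320 rows 150-175 [536 534 535 537 536 533 531 533 531 533 528 530 539 569   0  21  34  37
  33  36  46  48  47  60  67]
blue [133 134 135 136 137 138 139 140 141 142 143 144 145]
5 322 rows 150-175 [533 534 535 531 531 531 527 530 531 531 530 527 528 528 525 531 542 409
   5  32  34  29  36  36  37]
blue [137 138 139 140 141 142 143 144 145 146 147 148 149]
```

```bash
python3 - <<'E'
from h import *
c=None
a=.099;M=np.array([[np.cos(a),-np.sin(a)],[np.sin(a),np.cos(a)]])
P={n:dict(np.load(f"w{n}.npz")) for n in"45"}
L=lambda n,uv,z:(hit(P[n],[uv],z)[0,:2]-[552.1,169.1])@M
# correct y bias between frames by screws (0.15 mm)
print("handle end w4",[L("4",(320.5,163.9),z)[1] for z in(103,127)])
for d in(0,5,8,10,12,14):print(d,[L("5",(322.5,167.3),z-d)[1]+.15 for z in(103,127)])
E
```

```text
handle end w4 [np.float64(29.644653491497817), np.float64(34.53523884303052)]
0 [np.float64(30.439830033214246), np.float64(35.56946337643247)]
5 [np.float64(29.37115642004377), np.float64(34.500789763262)]
8 [np.float64(28.729952252141484), np.float64(33.859585595359725)]
10 [np.float64(28.302482806873325), np.float64(33.43211615009155)]
12 [np.float64(27.875013361605124), np.float64(33.00464670482336)]
14 [np.float64(27.447543916336954), np.float64(32.57717725955516)]
```

Emit:
{"name": "servo_tool", "arguments": {
  "deltas": [
    {"x":-5,"y":48,"z":0,"rx":0,"ry":0,"rz":0,"gripper":-1},
    {"x":-10,"y":96,"z":0,"rx":0,"ry":0,"rz":0,"gripper":-1},
    {"x":-10.3,"y":103,"z":0,"rx":0,"ry":0,"rz":0,"gripper":-1},
    {"x":-10.3,"y":103,"z":-10,"rx":0,"ry":0,"rz":0,"gripper":-1},
    {"x":-10.3,"y":103,"z":-50,"rx":0,"ry":0,"rz":0,"gripper":-1},
    {"x":-10.3,"y":103,"z":-70,"rx":0,"ry":0,"rz":0,"gripper":-1},
    {"x":-10.3,"y":103,"z":-71,"rx":0,"ry":0,"rz":0,"gripper":-1},
    {"x":-10.3,"y":103,"z":-71,"rx":0,"ry":0,"rz":0,"gripper":-1}
  ],
  "newtons": 30
}}

```text
clock: 26.65
eef_pos: [541.0, 271.9, 123.9]
tcp_rot: [-3.14, 0.001, 1.668]
contact_force: [0.2, 0.3, 0.7]
opening: 0.002
grasp_force: 0.0
```

Emit:
{"name": "servo_tool", "arguments": {
  "deltas": [
    {"x":0.1,"y":-1.5,"z":0,"rx":0,"ry":0,"rz":0,"gripper":-1},
    {"x":0.3,"y":-3,"z":0,"rx":0,"ry":0,"rz":0,"gripper":-1},
    {"x":0.4,"y":-4.5,"z":0,"rx":0,"ry":0,"rz":0,"gripper":-1}
  ],
  "newtons": 30
}}

```text
clock: 26.95
eef_pos: [542.0, 269.0, 125.4]
tcp_rot: [3.14, -0.001, 1.67]
contact_force: [1.3, -0.1, -0.6]
opening: 0.0
grasp_force: 0.0
```

Emit:
{"name": "servo_tool", "arguments": {
  "deltas": [
    {"x":0.1,"y":-1,"z":-0.3,"rx":0,"ry":0,"rz":0,"gripper":-1},
    {"x":0.2,"y":-2,"z":-0.6,"rx":0,"ry":0,"rz":0,"gripper":-1}
  ],
  "newtons": 30
}}

```text
clock: 27.15
eef_pos: [541.7, 267.0, 124.1]
tcp_rot: [3.141, -0.0, 1.67]
contact_force: [1.1, 2.3, 0.2]
opening: 0.003
grasp_force: 0.6
```

Emit:
{"name": "servo_tool", "arguments": {
  "deltas": [
    {"x":0.1,"y":-1,"z":-0.5,"rx":0,"ry":0,"rz":0,"gripper":-1},
    {"x":0.2,"y":-2,"z":-1,"rx":0,"ry":0,"rz":0,"gripper":-1}
  ],
  "newtons": 30
}}

```text
clock: 27.35
eef_pos: [542.0, 265.6, 123.0]
tcp_rot: [3.141, -0.001, 1.67]
contact_force: [-0.1, 3.4, 1.9]
opening: -0.0
grasp_force: 1.8
```

Emit:
{"name": "servo_tool", "arguments": {
  "deltas": [
    {"x":0.1,"y":-1.2,"z":-0.4,"rx":0,"ry":0,"rz":0,"gripper":-1},
    {"x":0.2,"y":-2.4,"z":-0.8,"rx":0,"ry":0,"rz":0,"gripper":-1}
  ],
  "newtons": 30
}}

```text
clock: 27.55
eef_pos: [542.3, 263.6, 122.4]
tcp_rot: [3.14, -0.002, 1.67]
contact_force: [-1.3, 7.0, 5.1]
opening: 0.0
grasp_force: 3.9
```

Emit:
{"name": "servo_tool", "arguments": {
  "deltas": [
    {"x":0.1,"y":-1.2,"z":-0.4,"rx":0,"ry":0,"rz":0,"gripper":-1},
    {"x":0.2,"y":-2.4,"z":-0.8,"rx":0,"ry":0,"rz":0,"gripper":-1}
  ],
  "newtons": 30
}}

```text
clock: 27.75
eef_pos: [542.5, 262.0, 121.9]
tcp_rot: [3.14, -0.003, 1.669]
contact_force: [-2.9, 10.5, 6.4]
opening: 0.004
grasp_force: 5.4
```

Emit:
{"name": "servo_tool", "arguments": {
  "deltas": [
    {"x":0.1,"y":-0.8,"z":-0.3,"rx":0,"ry":0,"rz":0,"gripper":-1},
    {"x":0.2,"y":-1.5,"z":-0.6,"rx":0,"ry":0,"rz":0,"gripper":-1}
  ],
  "newtons": 30
}}

```text
clock: 27.95
eef_pos: [542.7, 260.9, 121.6]
tcp_rot: [3.14, -0.004, 1.669]
contact_force: [-4.7, 12.9, 9.2]
opening: -0.002
grasp_force: 6.5
```

Emit:
{"name": "servo_tool", "arguments": {
  "deltas": [
    {"x":0,"y":-0.6,"z":-0.2,"rx":0,"ry":0,"rz":0,"gripper":-1},
    {"x":0,"y":-1.2,"z":-0.3,"rx":0,"ry":0,"rz":0,"gripper":-1}
  ],
  "newtons": 30
}}

```text
clock: 28.15
eef_pos: [542.8, 260.3, 121.4]
tcp_rot: [3.139, -0.004, 1.669]
contact_force: [-4.4, 15.4, 7.8]
opening: -0.002
grasp_force: 7.8
```

Emit:
{"name": "servo_tool", "arguments": {
  "deltas": [
    {"x":-0.9,"y":10,"z":2,"rx":0,"ry":0,"rz":0,"gripper":-1},
    {"x":-0.9,"y":10,"z":45,"rx":0,"ry":0,"rz":0,"gripper":-1},
    {"x":2,"y":-15,"z":52,"rx":0,"ry":0,"rz":0,"gripper":-1},
    {"x":6,"y":-55,"z":52,"rx":0,"ry":0,"rz":0,"gripper":-1},
    {"x":10,"y":-95,"z":52,"rx":0,"ry":0,"rz":0,"gripper":-1},
    {"x":14,"y":-135,"z":52,"rx":0,"ry":0,"rz":0,"gripper":-1},
    {"x":17,"y":-170,"z":52,"rx":0,"ry":0,"rz":0,"gripper":-1},
    {"x":19,"y":-192,"z":52,"rx":0,"ry":0,"rz":0,"gripper":-1},
    {"x":19,"y":-192,"z":45,"rx":0,"ry":0,"rz":0,"gripper":-1},
    {"x":19,"y":-192,"z":10,"rx":0,"ry":0,"rz":0,"gripper":-1}
  ],
  "newtons": 30
}}

```text
clock: 29.15
eef_pos: [563.9, 65.3, 132.4]
tcp_rot: [3.135, 0.0, 1.668]
contact_force: [1.0, 1.7, 0.3]
opening: 0.0
grasp_force: 0.0
```

Emit:
{"name": "servo_tool", "arguments": {
  "deltas": [
    {"x":0,"y":0,"z":-7,"rx":0,"ry":0,"rz":0,"gripper":-1},
    {"x":0,"y":0,"z":-7,"rx":0,"ry":0,"rz":0,"gripper":-1}
  ],
  "newtons": 30
}}

```text
clock: 29.35
eef_pos: [559.8, 66.0, 121.6]
tcp_rot: [-3.138, 0.0, 1.67]
contact_force: [0.4, 0.3, 0.0]
opening: -0.0
grasp_force: 0.0
```

Now I'll recheck the right lever, following the knob down.

Emit:
{"name": "servo_tool", "arguments": {
  "deltas": [
    {"x":0.5,"y":2,"z":2,"rx":0,"ry":0,"rz":0,"gripper":-1},
    {"x":0.4,"y":4,"z":2,"rx":0,"ry":0,"rz":0,"gripper":-1},
    {"x":0.3,"y":5.5,"z":1.5,"rx":0,"ry":0,"rz":0,"gripper":-1}
  ],
  "newtons": 30
}}

```text
clock: 29.65
eef_pos: [562.4, 71.6, 125.8]
tcp_rot: [3.14, -0.0, 1.67]
contact_force: [-0.0, -0.4, 0.1]
opening: 0.0
grasp_force: 0.3
```

Emit:
{"name": "servo_tool", "arguments": {
  "deltas": [
    {"x":-0.1,"y":1.2,"z":-0.4,"rx":0,"ry":0,"rz":0,"gripper":-1},
    {"x":-0.2,"y":2.4,"z":-0.8,"rx":0,"ry":0,"rz":0,"gripper":-1}
  ],
  "newtons": 30
}}

```text
clock: 29.85
eef_pos: [562.0, 73.3, 124.5]
tcp_rot: [3.14, 0.001, 1.67]
contact_force: [0.7, -4.0, 3.0]
opening: -0.001
grasp_force: 2.0
```

Emit:
{"name": "servo_tool", "arguments": {
  "deltas": [
    {"x":-0.1,"y":1.2,"z":-0.4,"rx":0,"ry":0,"rz":0,"gripper":-1},
    {"x":-0.2,"y":2.2,"z":-0.8,"rx":0,"ry":0,"rz":0,"gripper":-1}
  ],
  "newtons": 30
}}

```text
clock: 30.05
eef_pos: [561.7, 75.0, 123.5]
tcp_rot: [3.141, 0.001, 1.67]
contact_force: [1.0, -7.0, 5.1]
opening: -0.006
grasp_force: 3.6
```

Emit:
{"name": "servo_tool", "arguments": {
  "deltas": [
    {"x":-0.1,"y":0.8,"z":-0.3,"rx":0,"ry":0,"rz":0,"gripper":-1},
    {"x":-0.1,"y":1.5,"z":-0.6,"rx":0,"ry":0,"rz":0,"gripper":-1}
  ],
  "newtons": 30
}}

```text
clock: 30.25
eef_pos: [561.7, 76.2, 123.0]
tcp_rot: [3.141, 0.002, 1.67]
contact_force: [1.1, -7.2, 5.6]
opening: -0.0
grasp_force: 3.8
```

Emit:
{"name": "servo_tool", "arguments": {
  "deltas": [
    {"x":-0.1,"y":1,"z":-0.4,"rx":0,"ry":0,"rz":0,"gripper":-1},
    {"x":-0.2,"y":2,"z":-0.8,"rx":0,"ry":0,"rz":0,"gripper":-1}
  ],
  "newtons": 30
}}

```text
clock: 30.45
eef_pos: [561.6, 77.8, 122.4]
tcp_rot: [3.141, 0.002, 1.67]
contact_force: [0.6, -10.8, 8.6]
opening: 0.002
grasp_force: 6.0
```

Emit:
{"name": "servo_tool", "arguments": {
  "deltas": [
    {"x":-0.1,"y":1,"z":-0.4,"rx":0,"ry":0,"rz":0,"gripper":-1},
    {"x":-0.2,"y":2,"z":-0.8,"rx":0,"ry":0,"rz":0,"gripper":-1}
  ],
  "newtons": 30
}}

```text
clock: 30.65
eef_pos: [561.5, 79.3, 121.7]
tcp_rot: [3.14, 0.003, 1.671]
contact_force: [0.4, -16.1, 9.3]
opening: 0.002
grasp_force: 7.6
```

Emit:
{"name": "servo_tool", "arguments": {
  "deltas": [
    {"x":1,"y":-10,"z":2,"rx":0,"ry":0,"rz":0,"gripper":-1},
    {"x":1,"y":-10,"z":45,"rx":0,"ry":0,"rz":0,"gripper":-1},
    {"x":1,"y":-10,"z":90,"rx":0,"ry":0,"rz":0,"gripper":-1},
    {"x":5,"y":-50,"z":110,"rx":0,"ry":0,"rz":0,"gripper":-1},
    {"x":8,"y":-90,"z":110,"rx":0,"ry":0,"rz":0,"gripper":-1},
    {"x":8,"y":-90,"z":110,"rx":0,"ry":0,"rz":0,"gripper":-1}
  ],
  "newtons": 30
}}

```text
clock: 31.25
eef_pos: [569.1, -12.3, 231.8]
tcp_rot: [3.14, 0.001, 1.667]
contact_force: [0.7, 0.4, -0.2]
opening: -0.002
grasp_force: 0.0
```

```bash
python3 - <<'E'
from h import *
s=r.sense();print(s["clock"],s["eef_pos"],s["tcp_rot"])
cv2.imwrite("pics/s6full.png",r.grab_frame("scene"));p=r.camera_params("scene")
np.savez("w6.npz",**r.camera_params("wrist"));cv2.imwrite("pics/w6full.png",r.grab_frame("wrist"))
a=.099;q=lambda v,z:[552.1-v*np.sin(a),169.1+v*np.cos(a),z]
for v in(0,80):print(v,proj(p,[q(v,115),q(v,105),q(v,85),q(v,75)]).round(1).tolist())
# darkness-edge shift of the handle between s4 and s5/s6
up=lambda i:cv2.resize(i,None,fx=10,fy=10,interpolation=cv2.INTER_CUBIC)
S={n:cv2.imread(f"pics/s{n}full.png") for n in"456"}
c=proj(p,[q(0,110)])[0].astype(int);print(c)
for name,(x0,x1,y0,y1) in{"handle":(c[0]-12,c[0]+12,c[1]-12,c[1]+6),"plate":(c[0]+2,c[0]+12,c[1]+22,c[1]+34)}.items():
    t=up(S["4"][y0:y1,x0:x1])
    for n in"56":
        m=cv2.matchTemplate(up(S[n][y0-5:y1+5,x0-5:x1+5]),t,cv2.TM_CCOEFF_NORMED);_,v,_,l=cv2.minMaxLoc(m);print(name,n,round(v,3),(np.array(l)-50)/10)
# picture: s4 | s6 handle zoom on top, wrist below
o=np.zeros((600,800,3),np.uint8)
for k,n in enumerate("46"):
    o[:280,k*400:k*400+400]=cv2.resize(S[n][c[1]-25:c[1]+31,c[0]-40:c[0]+40],(400,280),interpolation=cv2.INTER_CUBIC)
w=cv2.imread("pics/w6full.png");o[285:600,:504]=cv2.resize(w,(504,315))
cv2.imwrite("pics/v6.png",o)
E
```

```text
31.25 [569.13650704 -12.27379377 231.77328148] [3.14011030e+00 8.51638021e-04 1.66720654e+00]
0 [[257.6, 215.4], [257.9, 217.2], [258.4, 220.7], [258.7, 222.4]]
80 [[239.2, 229.6], [239.6, 231.4], [240.4, 234.8], [240.8, 236.5]]
[257 216]
handle 5 0.927 [0.3 0.7]
handle 6 0.891 [0.2 0.8]
plate 5 0.995 [0. 0.]
plate 6 0.924 [ 0.4 -0.1]
```

View pics/v6.png

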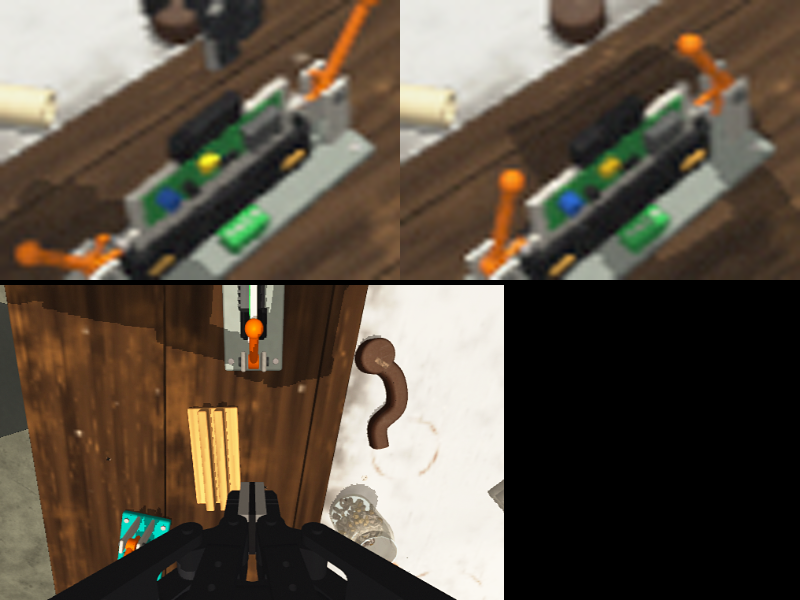

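The board's handle has dropped about 7 mm to roughly 17 mm edge height, and both levers are leaning inward (left about 0.12 rad by measurement). Each lever stopped yielding when re-pushed at more than 15 N, with no change in its contact point, so both ends have bottomed. The arm is clear and the bystanders that show in the view look undisturbed. I'm handing the job in.

```bash
python3 -c "
from rig import r
print(r.sign_off())"
```

```text
the job is handed in; nothing more can be done
None
```

The job is handed in at about 31 s of 72 s, verdict not shown: the dimmer board stands in the grey rack's connector, levered down by turns until both levers hit a hard stop (highest force read about 21 N, limit 25 N), and the arm is clear.

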